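# Make up the lens kit and the grooming kit

## Task

Make up two kits on the vanity. The lens kit goes in the yellow tray: the tall slim vial standing in one bay and the lens case lying flat in the other, either way round; the grooming kit goes in the open wooden box: the short wide vial standing, the tweezers and the round balm tin lying flat on its floor, none on top of another. Set the glass vials down without dropping them, and leave the cream jar and the nail brush where they are.

Things in the scene. Friction and masses are not known exactly. Their poses are not given: they have to be found in the camera images.
- lens_tray: Kit 1's container: shallow yellow plastic tray, 120 (x) x 190 (y) x 10 mm high, fixed to the counter. Origin at the centre of its underside, y along its long side. Floor top 3 mm above the counter, walls 4 mm thick, inside 112 x 182 mm. A low divider (3 mm thick, top 8 mm above the counter) crosses the middle at y = 0 and parallel to x, making two bays of 112 (x) x 89 (y) mm centred at y = +47 and y = -47 mm.
- wooden_box: Kit 2's container: wooden box with its sliding lid taken off, open on top and without divider, 150 (x) x 200 (y) x 26 mm high, fixed to the counter. Origin at the centre of its underside, y along its long side. Floor top 5 mm above the counter, walls 6 mm thick, inside 138 x 188 mm.
- tall_vial_center (a point): The tall slim screw-top glass vial, amber with black ribbed cap, standing upright: 26 mm diameter, 68 mm high (cap: top 16 mm, 24 mm diameter). About 40 g. Origin at its centre, half-way up; z up. 
- short_vial_center (a point): The short wide screw-top glass vial, amber with black ribbed cap, standing upright: 34 mm diameter, 40 mm high (cap: top 13 mm, 32 mm diameter). About 40 g. Origin at its centre, half-way up; z up. 
- lens_case_center (a point): White plastic contact-lens case lying flat: base 64 (x) x 30 (y) x 9 mm with two round 28 mm caps side by side along x, 16 mm high in all; grasp it across y. About 25 g. Origin at its centre, half-way up; z up. x along its length.
- tweezers_center (a point): Black plastic tweezers lying on the counter, rigid (does not squeeze): 93 mm long along x (joined end at -x, points at +x), 12 mm wide at the middle (y), 10 mm high; grasp across y. About 18 g. Origin at its centre, half-way up; z up. 
- balm_tin_center (a point): Round flat aluminium balm tin lying flat, lid up: 48 mm diameter, 18 mm high. About 45 g. Origin at its centre, half-way up; z up. 
- cream_jar_center (a point): Bystander, to be left alone: round white ceramic cream jar with a pale wooden lid, 54 mm diameter, 44 mm high. Origin at its centre, half-way up; z up. 
- nail_brush_center (a point): Bystander, to be left alone: wooden nail brush, grey bristles down, 78 (x) x 32 (y) x 26 mm high. Origin at its centre, half-way up; z up. x along its length.
There are look-alikes about, which are no part of the job. There is more than one size of the part that bears balm_tin_center; the job needs the larger.

How it is judged:
At the end, for the whole second after the job is handed in: Tall vial and lens case on the tray's floor, in different bays; short vial, tweezers, tin on the box's floor. All within 5 mm of resting height, within 0.15 rad of upright or flat, still (0.02 m/s, 0.3 rad/s). Cream jar and nail brush within 20 mm of their start (x of tall_vial_center in the frame of lens_tray between -0.056 and 0.056 m and y of tall_vial_center in the frame of lens_tray between -0.091 and 0.091 m and z of tall_vial_center in the frame of lens_tray between 0.032 and 0.042 m and angle between each of tall_vial_center, lens_case_center, short_vial_center, balm_tin_center, tweezers_center's own z axis and vertical below 0.15 rad and linear speed of each of tall_vial, lens_case, short_vial, balm_tin, tweezers below 0.02 m/s and angular speed of each of tall_vial, lens_case, short_vial, balm_tin, tweezers below 0.3 rad/s and x of lens_case_center in the frame of lens_tray between -0.056 and 0.056 m and y of lens_case_center in the frame of lens_tray between -0.091 and 0.091 m and z of lens_case_center in the frame of lens_tray between 0.006 and 0.016 m and ((y of tall_vial_center in the frame of lens_tray above 0.005 m and y of lens_case_center in the frame of lens_tray below -0.005 m) or (y of tall_vial_center in the frame of lens_tray below -0.005 m and y of lens_case_center in the frame of lens_tray above 0.005 m)) and x of short_vial_center in the frame of wooden_box between -0.069 and 0.069 m and y of short_vial_center in the frame of wooden_box between -0.094 and 0.094 m and z of short_vial_center in the frame of wooden_box between 0.02 and 0.03 m and x of balm_tin_center in the frame of wooden_box between -0.069 and 0.069 m and y of balm_tin_center in the frame of wooden_box between -0.094 and 0.094 m and z of balm_tin_center in the frame of wooden_box between 0.009 and 0.019 m and x of tweezers_center in the frame of wooden_box between -0.069 and 0.069 m and y of tweezers_center in the frame of wooden_box between -0.094 and 0.094 m and z of tweezers_center in the frame of wooden_box between 0.005 and 0.015 m and distance of each of cream_jar_center, nail_brush_center from where it was at the start of the episode below 0.02 m); the robot touches nothing.
It fails at once if the tall glass vial is dropped: near the counter (centre below 65 mm) it moves faster than 0.7 m/s (height (world z) of tall_vial_center below 0.065 m and linear speed of tall_vial above 0.7 m/s).
It fails at once if the short glass vial is dropped: near the counter (centre below 50 mm) it moves faster than 0.7 m/s (height (world z) of short_vial_center below 0.05 m and linear speed of short_vial above 0.7 m/s).
It fails at once if the cream jar is moved by more than 20 mm (distance of cream_jar_center from where it was at the start of the episode above 0.02 m).
It fails at once if the nail brush is moved by more than 20 mm (distance of nail_brush_center from where it was at the start of the episode above 0.02 m).
It also fails if it takes over 125 s, if anything falls off the work surface, if the arm or the gripper's body presses on something with over 40 N, if the wrist force passes 120 N, or if a joint passes its speed limit or range.

## Robot

A 7-joint arm with a two-finger parallel gripper is mounted at the origin on the work surface. World frame = base frame: x ahead of the robot, y to its left, z up, the work surface at z = 0. Lengths are in m, angles in rad, forces in N, time in s.
With the tool pointing down it reaches from about 0.4 to 0.9 m from the base axis. Payload 5.6 kg.
Tool frame: the origin (TCP) lies on the centre line of the jaws, within the pads' length; the fingertips stand 14 mm ahead of it and the grasp point (between the pads) lies 5 mm behind it; x points along the fingers, y is the direction in which the jaws open and shut, and the axes are right-handed (so a half turn about x gives the same grasp; the last joint's range is limited). The gripper opens to 92 mm and grips with 3 to 60 N. Pads are 20 mm wide; open, the fingers measure 128 mm over their backs; the gripper's body (75 mm by 189 mm) begins 69 mm behind the grasp point.
Start: joints at [-1.183, 0.468, -0.012, 1.603, 0.006, 1.071, -0.056], TCP at [0.271, 0.591, 0.204] pointing down, gripper open.
Joint ranges: [-2.53, 2.53], [-0.31, 2.02], [-1.57, 1.55], [0.28, 2.44], [-1.29, 4.43], [0.15, 1.84], [-2.92, 2.92]. Speed limits (rad/s): [2.57, 2.57, 3.14, 3.14, 3.14, 3.14, 3.14].

## Interface

Orientations are given as a 3x3 rotation matrix whose columns are the frame's x, y, z axes.
In Python, from plant import status, cams, ctrl gives the robot as it stands.
- The arm moves only by the tool send_rows, never from a script. Its argument "commands" is a list that holds one entry, the list of rows, each a list of 7 numbers: the opening, from 0 (shut) to 1 (fully open), then the shift along the tool's x, y, z in m, then the turn, a rotation vector about the tool's x, y, z in degrees. In form: [[[jaw, dx, dy, dz, wx, wy, wz], ...]]. A call has exactly 10 rows; each row shifts and turns the commanded pose from where the row before left it, along the tool's axes as they then stand; what a row does not reach is not made up. A row lasts 1/12 s, in which the tool goes at most 41.7 mm and 7.16 degrees, less where a joint would pass 70% of its speed; a pose out of reach is approached as far as the arm can. A call with a gripper value outside its range is refused whole. The fingers move at their own pace and stop on an object; the grip force is fixed at half the most. Time passes only in rows, so rows that do not move let the fingers close, or fill a call up. It gives the time, the measured TCP pose, the force and the opening at its end, in the units of the state.
- status.observe(): the state, without advancing time (a new reading comes with each control period).
- cams.read_camera(name): name is "scene" or "top" or "wrist"; returns a dict with "image" (480x640x3 uint8, red, green, blue), "depth" (480x640 float32, m along the optical axis (not along the pixel's ray), 0 where there is no reading), "fx", "fy", "cx", "cy" (pixels), "extrinsics" (4x4, takes a point from world to camera coordinates). Camera axes: x right, y up, looking along -z (the intrinsics and any distortion apply to the point x, -y, -z); pixel columns grow to the right and rows downward; lengths in m; the calibration is good to about 2 mm. The wrist camera is an equidistant fisheye: a pixel r from the principal point sees the ray r / f radians off the axis. A picture is of the moment at which its call begins.
- ctrl.job_done(): hands the job in, once; it reports no verdict.
The state is a dict: "t": time; "q": joint angles; "joint_velocities": joint speeds; "joint_torque": joint torques, N m; "tcp_pos": TCP position; "eef_rot": TCP orientation; "wrist_force": force on the tool from outside, world axes, zero at the start; "moment": the same for the moment, N m; "finger_gap": finger opening in m.
Only numpy, scipy, OpenCV 4.12 (cv2) and the standard library are available. Lean on these libraries where they do the work, as an engineer would, in place of code of your own. Each camera call takes 0.05 s, during which the arm holds its last target.

## Working session

There is one attempt and no reset: what is moved stays moved. The work goes in short steps, Python scripts to look and compute and a tool call to move; the robot and the scene stay as the last step left them, time stands still between calls to the robot, and variables do not carry over. Pictures are saved under pics/ and viewed, and the job is handed in when it is done.

Besides the shell and the picture viewer there is one more tool, called after ">>>" as name(argument=value, ...), one argument or row to a line, values as JSON. send_rows: Moves the arm, as the interface text tells. Its arguments: {"type":"object","properties":{"commands":{"type":"array","items":{"type":"array","items":{"type":"array","items":{"type":"number"}}}}},"required":["commands"]}

```bash
ls; mkdir -p pics
python3 - <<'E'
from plant import status,cams
import cv2,numpy as np
s=status.observe();print({k:np.round(v,3).tolist() for k,v in s.items()})
for n in("scene","top","wrist"):
    d=cams.read_camera(n);cv2.imwrite(f"pics/{n}0.png",d["image"][...,::-1]);np.savez(f"pics/{n}0.npz",**d)
    print(n,d["fx"],d["fy"],d["cx"],d["cy"],np.round(d["extrinsics"],3).tolist())
E
```

```text
pics
{'t': 0.0, 'q': [-1.183, 0.468, -0.012, 1.604, 0.006, 1.071, -0.056], 'joint_velocities': [-0.0, -0.0, 0.0, 0.0, 0.001, -0.001, 0.001], 'joint_torque': [0.0, -52.057, -0.012, -24.375, -0.057, 0.017, 0.0], 'tcp_pos': [0.271, 0.59, 0.203], 'eef_rot': [[-0.001, 0.418, 0.909], [-0.002, 0.909, -0.418], [-1.0, -0.002, 0.0]], 'wrist_force': [0.146, 0.829, -0.987], 'moment': [-0.016, -0.044, 0.001], 'finger_gap': 0.092}
scene 528.2624980900326 528.2624980900326 319.40784420689295 241.00626241418138 [[0.032, 0.999, -0.004, -0.017], [-0.713, 0.026, 0.701, 0.352], [0.701, -0.019, 0.713, -1.447], [0.0, 0.0, 0.0, 1.0]]
top 476.78182031384637 476.78182031384637 325.00615132978567 240.644421789163 [[0.006, -1.0, 0.001, -0.019], [0.995, 0.006, 0.103, -0.553], [-0.103, 0.0, 0.995, -1.026], [0.0, 0.0, 0.0, 1.0]]
wrist 371.64829954431775 371.64829954431775 315.3172446437937 243.38436717130222 [[0.418, 0.909, -0.002, -0.648], [-0.883, 0.406, -0.236, 0.028], [-0.213, 0.101, 0.972, -0.39], [0.0, 0.0, 0.0, 1.0]]
```

View pics/top0.png

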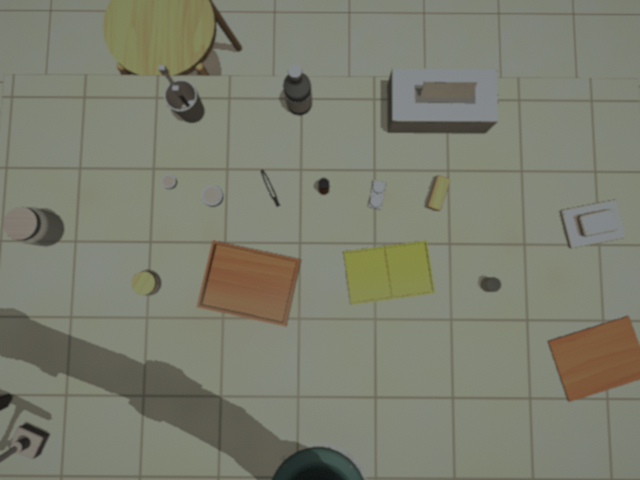

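View pics/scene0.png

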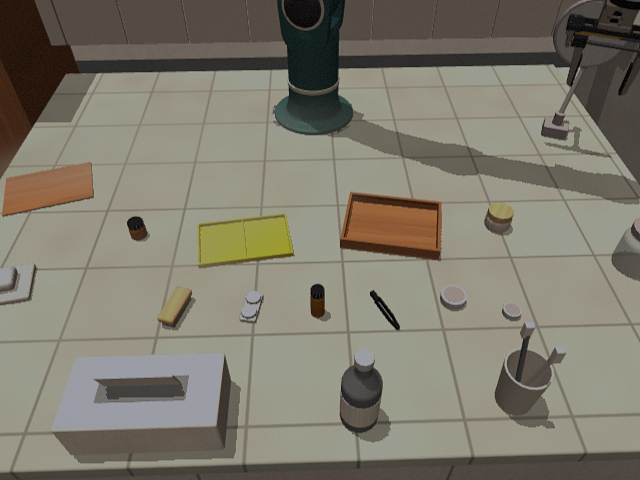

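View pics/wrist0.png

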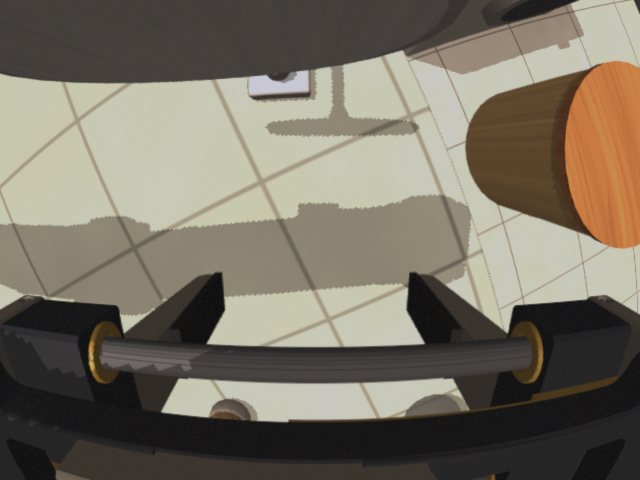

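```bash
cat > h.py <<'E'
import numpy as np,cv2
def load(n):
    return dict(np.load(n))
def ray(d,u,v):
    c=np.array([(u-d["cx"])/d["fx"],-(v-d["cy"])/d["fy"],-1.0])
    E=d["extrinsics"];R=E[:3,:3];o=-R.T@E[:3,3];return o,R.T@c
def onz(d,u,v,z):
    o,r=ray(d,u,v);return o+r*(z-o[2])/r[2]
def cloud(d):
    v,u=np.mgrid[0:480,0:640];z=d["depth"]
    c=np.stack([(u-d["cx"])/d["fx"]*z,-(v-d["cy"])/d["fy"]*z,-z],-1)
    E=d["extrinsics"];P=(c-E[:3,3])@E[:3,:3];P[z==0]=np.nan;return P
E
python3 - <<'E'
from h import *
d=load("pics/top0.npz");P=cloud(d)
for nm,u,v in [("counter",300,140),("tallv",324,186),("short",490,284),("case",377,194),("tin",213,196),("tin2",169,182),("jar",144,283),("brush",438,193),("tray",365,275),("box",250,285),("tw",270,187)]:
    print(nm,np.round(P[v,u],4))
im=d["image"][...,::-1]
a=cv2.resize(im[150:310,130:340],None,fx=3.8,fy=3.7,interpolation=cv2.INTER_CUBIC)
b=cv2.resize(im[150:310,310:520],None,fx=3.8,fy=3.7,interpolation=cv2.INTER_CUBIC)
cv2.imwrite("pics/ca.png",a);cv2.imwrite("pics/cb.png",b)
# height blobs
m=((P[...,2]>0.006)&(P[...,0]>.4)&(P[...,0]<.9)).astype(np.uint8)
n,l,st,ce=cv2.connectedComponentsWithStats(m)
for i in range(1,n):
    if st[i,4]>15:
        pts=P[l==i];top=np.percentile(pts[:,2],95)
        q=pts[pts[:,2]>top-.005] 
        r=cv2.minAreaRect((q[:,:2]*1000).astype(np.float32))
        print(np.round(ce[i]),st[i,4],"top",round(top,3),"rect",np.round(r[0],1),np.round(r[1],1),round(r[2],1),"med",np.round(np.median(q,0),3))
E
```

```text
counter [ 0.7914  0.044  -0.0028]
tallv [ 0.6669 -0.0128  0.069 ]
short [ 0.4593 -0.3734  0.0417]
case [ 0.6622 -0.1333  0.0096]
tin [0.654  0.238  0.0165]
tin2 [0.6864 0.3398 0.013 ]
jar [0.457  0.3749 0.0434]
brush [ 0.662  -0.2683  0.0259]
tray [ 0.4784 -0.1062  0.0012]
box [0.4544 0.1518 0.0046]
tw [ 0.6792  0.1116 -0.0008]
[183.  97.] 1301 top 0.173 rect [859.7 294.8] [64.3 14.9] 34.2 med [0.844 0.286 0.174]
[298.  91.] 1112 top 0.169 rect [877.7  46.3] [26.3 26.5] 50.8 med [0.877 0.046 0.169]
[442. 106.] 5688 top 0.119 rect [ 872.2 -273.6] [ 10.6 110. ] 0.8 med [ 0.872 -0.274  0.124]
[272. 190.] 84 top 0.013 rect [677.  110.3] [92.2 11.4] 25.3 med [0.659 0.101 0.01 ]
[169. 181.] 177 top 0.015 rect [689.5 340.3] [32.6 32.5] 4.9 med [0.689 0.34  0.013]
[438. 193.] 498 top 0.028 rect [ 664.2 -270.4] [31.6 77.3] 72.0 med [ 0.664 -0.271  0.025]
[324. 186.] 157 top 0.07 rect [676.2 -12.4] [22.4 22. ] 4.5 med [ 0.674 -0.013  0.067]
[268. 186.] 22 top 0.012 rect [679.4 116.5] [36.6  3. ] 24.6 med [0.679 0.115 0.01 ]
[377. 194.] 334 top 0.018 rect [ 661.6 -134.4] [26.3 59. ] 78.9 med [ 0.659 -0.135  0.016]
[212. 195.] 360 top 0.02 rect [655.7 239.6] [47.4 44.6] 45.3 med [0.656 0.24  0.017]
[593. 223.] 2252 top 0.035 rect [ 597.8 -621.9] [47.1 78.1] 11.0 med [ 0.598 -0.622  0.033]
[ 34. 226.] 1860 top 0.101 rect [578.8 615.6] [67.1 70.4] 1.2 med [0.579 0.615 0.099]
[242. 272.] 917 top 0.028 rect [459.6 151.4] [200.3 150. ] 78.2 med [0.502 0.18  0.026]
[381. 271.] 416 top 0.012 rect [ 485.7 -159.9] [120.  190.1] 7.9 med [ 0.504 -0.135  0.01 ]
[388. 267.] 25 top 0.01 rect [ 497.4 -157.1] [38.6  4.6] 9.4 med [ 0.496 -0.158  0.008]
[430. 281.] 100 top 0.013 rect [ 472.6 -253.5] [29.  80.8] 76.4 med [ 0.459 -0.253  0.01 ]
[146. 283.] 591 top 0.046 rect [458.2 376.5] [49.6 50.3] 0.4 med [0.459 0.376 0.043]
[491. 284.] 246 top 0.042 rect [ 460.1 -382. ] [30.5 29.7] 24.9 med [ 0.459 -0.382  0.04 ]
```

View pics/ca.png

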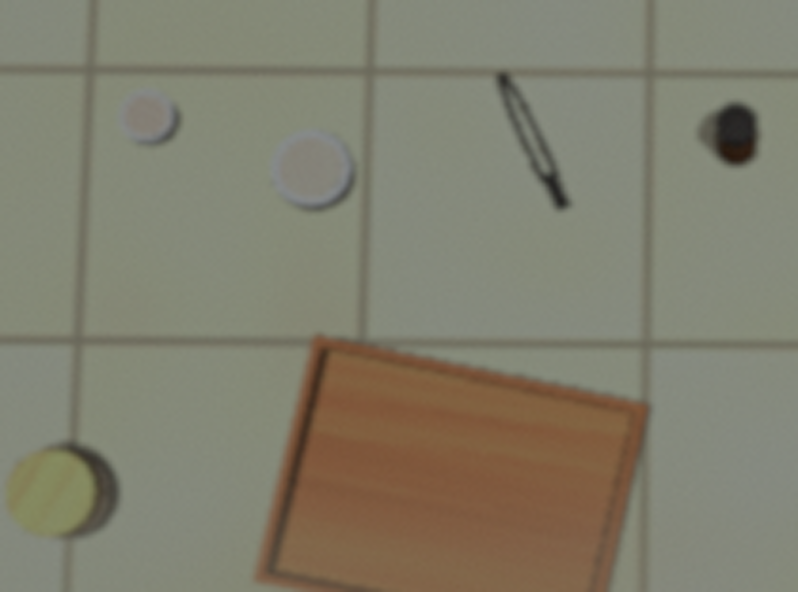

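View pics/cb.png

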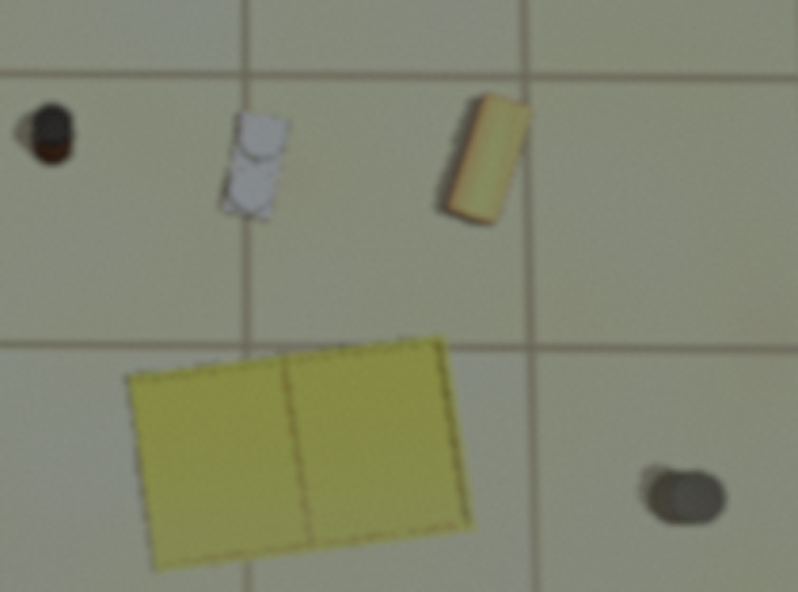

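Candidates, by pixel in the top view. Tin: (213,196) is 48 mm across and (169,182) is 33 mm, so I take (213,196). The round lid at (144,283) is the cream jar, and (24,224) is a large jar. Vials: the tall one at (324,186) is 68 mm high, the short one at (490,284) is 40 mm. Box: the open one at (250,283), not the flat lid at (597,357). The lens case is at (377,194) and the brush at (438,193). The close crop shows the tin at (312,168) clearly larger than the one at (148,116).

>>> send_rows(
  commands=[
    [[1,0.003,-0.008,0.025,0,0,0],[1,0.003,-0.008,0.025,0,0,0],[1,0.003,-0.008,0.025,0,0,0],[1,0.003,-0.008,0.025,0,0,0],[1,0.003,-0.008,0.025,0,0,0],[1,0.003,-0.008,0.025,0,0,0],[1,0.003,-0.008,0.025,0,0,0],[1,0.003,-0.008,0.025,0,0,0],[1,0.003,-0.008,0.025,0,0,0],[1,0.003,-0.008,0.025,0,0,0]],
  ],
)

```text
t: 0.98
tcp_pos: [0.4659, 0.4124, 0.1738]
eef_rot: [[-0.0, 0.418, 0.909], [-0.0, 0.909, -0.418], [-1.0, -0.001, -0.0]]
wrist_force: [-0.1, 0.0, -0.8]
finger_gap: 0.0918
```

>>> send_rows(
  commands=[
    [[1,0.003,-0.008,0.025,0,0,0],[1,0.003,-0.008,0.025,0,0,0],[1,0.003,-0.008,0.025,0,0,0],[1,0.003,-0.008,0.025,0,0,0],[1,0.003,-0.008,0.025,0,0,0],[1,0.003,-0.008,0.025,0,0,0],[1,0.003,-0.008,0.025,0,0,0],[1,0.003,-0.008,0.025,0,0,0],[1,0.003,-0.008,0.025,0,0,0],[1,0.003,-0.007,0.02,0,0,0]],
  ],
)

```text
t: 1.82
tcp_pos: [0.6561, 0.2373, 0.1436]
eef_rot: [[-0.0, 0.419, 0.908], [-0.001, 0.908, -0.419], [-1.0, -0.001, 0.0]]
wrist_force: [0.5, 0.2, -0.4]
finger_gap: 0.0919
```

```bash
cat > g.py <<'E'
# usage: g.py x y z phi [name] : print remaining tool-frame delta (turn applied first), optionally wrist picture
import sys,numpy as np,cv2
from plant import status,cams
x,y,z,ph=map(float,sys.argv[1:5])
s=status.observe();p=s["tcp_pos"];R=np.array(s["eef_rot"])
cur=np.degrees(np.arctan2(R[1,1],R[0,1]));turn=(cur-ph+180)%360-180
d=np.array([x,y,z])-p
def tf(f):
    c,q=np.cos(np.radians(f)),np.sin(np.radians(f));return [-d[2],d[0]*c+d[1]*q,d[0]*q-d[1]*c]
print("t",round(s["t"],2),"p",np.round(p,4),"phi",round(cur,1),"xtool",np.round(R[:,0],3),"F",np.round(s["wrist_force"],1),"gap",round(s["finger_gap"],4))
print("turn wx",round(turn,1),"shift(mm) now-frame",np.round(np.array(tf(cur))*1000,1),"after-turn",np.round(np.array(tf(ph))*1000,1))
if len(sys.argv)>5:
    dd=cams.read_camera("wrist");np.savez(f"pics/{sys.argv[5]}.npz",**dd);cv2.imwrite(f"pics/{sys.argv[5]}.png",dd["image"][...,::-1])
E
python3 g.py .6557 .2396 .017 65.3 w1
```

```text
t 1.82 p [0.6561 0.2373 0.1436] phi 65.2 xtool [-0.    -0.001 -1.   ] F [ 0.5  0.2 -0.4] gap 0.0919
turn wx -0.1 shift(mm) now-frame [126.6   1.9  -1.3] after-turn [126.6   1.9  -1.3]
```

View pics/w1.png

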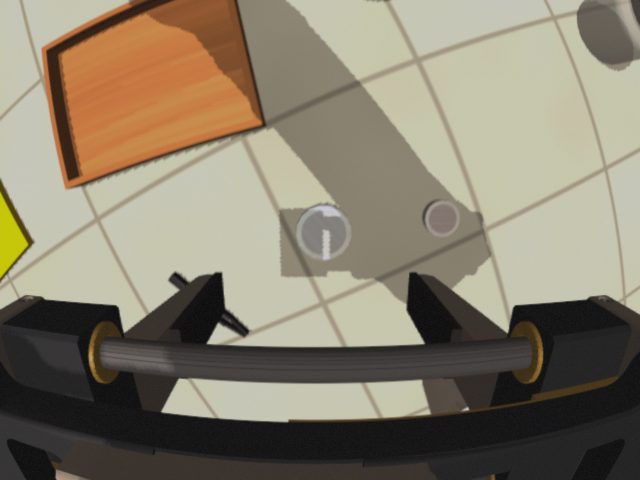

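The tin is at (324,231), between the jaws, with the smaller one at (441,217). I'll cross-check its position with the wrist camera.

```bash
cat >> h.py <<'E'
def fish(d,u,v,z):
    dx,dy=u-d["cx"],v-d["cy"];r=np.hypot(dx,dy);th=r/d["fx"]
    c=np.array([dx/r*np.sin(th),-dy/r*np.sin(th),-np.cos(th)])
    E=d["extrinsics"];R=E[:3,:3];o=-R.T@E[:3,3];k=R.T@c;return o+k*(z-o[2])/k[2]
E
python3 - <<'E'
from h import *
d=load("pics/w1.npz")
print(fish(d,324,231,.018), [fish(d,u,v,.026) for u,v in((236,0),(264,125),(69,187))])
E
```

```text
[0.657583   0.24338322 0.018     ] [array([0.44615116, 0.26039566, 0.026     ]), array([0.5572064, 0.2366137, 0.026    ]), array([0.5156586 , 0.04516551, 0.026     ])]
```

Run:
```python
from h import *
d=load("pics/scene0.npz");P=cloud(d)
m=((P[...,2]>0.006)&(P[...,0]>.38)&(P[...,0]<.75)&(abs(P[...,1])<.45)).astype(np.uint8)
n,l,st,ce=cv2.connectedComponentsWithStats(m)
for i in range(1,n):
    if st[i,4]>30:
        pts=P[l==i];top=np.percentile(pts[:,2],95);q=pts[pts[:,2]>top-.006]
        r=cv2.minAreaRect((q[:,:2]*1000).astype(np.float32))
        print(np.round(ce[i]),st[i,4],round(top,3),np.round(r[0],1),np.round(r[1],1),round(r[2],1))
```

```text
[394. 228.] 2145 0.028 [463.  155.7] [200.2 156.3] 78.4
[499. 217.] 674 0.046 [461.7 381. ] [50.1 53.3] 21.0
[368. 218.] 31 0.008 [433.4 109.1] [30.9 13.2] 13.8
[243. 240.] 727 0.012 [ 488.6 -155.5] [126.7 190.3] 8.0
[136. 227.] 333 0.042 [ 464.7 -377.8] [32.2 30.1] 74.0
[396. 224.] 32 0.008 [452.1 165. ] [18.5 46.4] 85.0
[405. 225.] 34 0.008 [459.3 185.4] [15.5 33.3] 76.4
[317. 300.] 429 0.069 [679.1  -8.9] [24.6 23.8] 49.2
[453. 296.] 493 0.02 [659.6 244.9] [46.5 47.6] 25.6
[175. 306.] 728 0.028 [ 668.6 -266.2] [32.3 77.5] 70.9
[251. 306.] 476 0.018 [ 665.4 -129.5] [27.6 64.1] 77.9
[385. 309.] 220 0.012 [679.9 114.7] [93.5 13.7] 25.5
[512. 310.] 247 0.015 [693.2 345.1] [32.2 34.9] 43.1
```

>>> send_rows(
  commands=[
    [[1,0.018,0.002,0,0,0,0],[1,0.018,0.002,-0.001,0,0,0],[1,0.018,0.002,0,0,0,0],[1,0.018,0,0,0,0,0],[1,0.018,0,0,0,0,0],[1,0.012,0,0,0,0,0],[1,0.01,0,0,0,0,0],[1,0.008,0,0,0,0,0],[1,0.0065,0,0,0,0,0],[1,0,0,0,0,0,0]],
  ],
)

```text
t: 2.7
tcp_pos: [0.6558, 0.2451, 0.0165]
eef_rot: [[-0.001, 0.418, 0.909], [-0.001, 0.909, -0.418], [-1.0, -0.001, -0.001]]
wrist_force: [-0.0, 0.5, -0.2]
finger_gap: 0.0918
```

>>> send_rows(
  commands=[
    [[0.3,0,0,0,0,0,0],[0.3,0,0,0,0,0,0],[0.3,0,0,0,0,0,0],[0.3,0,0,0,0,0,0],[0.3,0,0,0,0,0,0],[0.3,0,0,0,0,0,0],[0.3,0,0,0,0,0,0],[0.3,0,0,0,0,0,0],[0.3,0,0,0,0,0,0],[0.3,0,0,0,0,0,0]],
  ],
)

```text
t: 3.53
tcp_pos: [0.6564, 0.2453, 0.0177]
eef_rot: [[-0.0, 0.418, 0.909], [-0.0, 0.909, -0.418], [-1.0, -0.0, -0.0]]
wrist_force: [1.0, 0.4, 0.3]
finger_gap: 0.0286
```

```bash
python3 g.py .460 .1445 .022 78.2 w2
```

```text
t 3.53 p [0.6564 0.2453 0.0177] phi 65.3 xtool [-0. -0. -1.] F [1.  0.4 0.3] gap 0.0286
turn wx -12.9 shift(mm) now-frame [  -4.3 -173.6 -136.4] after-turn [  -4.3 -138.8 -171.7]
```

View pics/w2.png

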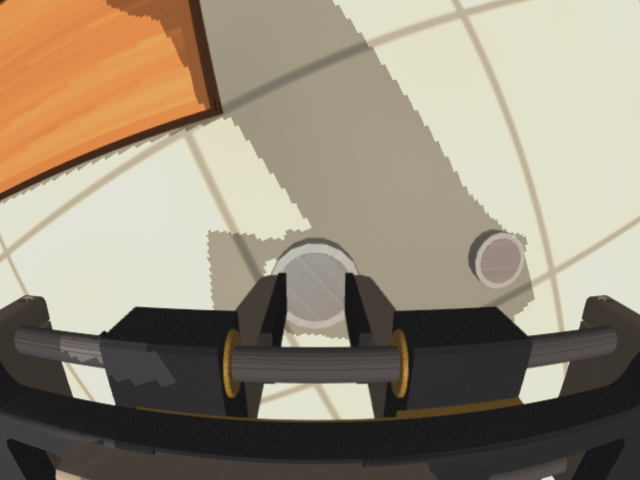

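Run:
```python
from h import *
d=load("pics/w2.npz")
print(fish(d,316,283,.018),fish(d,220,112,.026))
im=d["image"][...,::-1]
cv2.imwrite("pics/w2c.png",cv2.resize(im[220:380,200:430],None,fx=3.4,fy=3.4,interpolation=cv2.INTER_CUBIC))
from plant import cams
s=cams.read_camera("scene")["image"][...,::-1]
cv2.imwrite("pics/s2.png",cv2.resize(s[200:360,350:570],None,fx=3.5,fy=3.5,interpolation=cv2.INTER_CUBIC))
```

```text
[0.65606204 0.24471522 0.018     ] [0.55900819 0.23989377 0.026     ]
```

View pics/w2c.png

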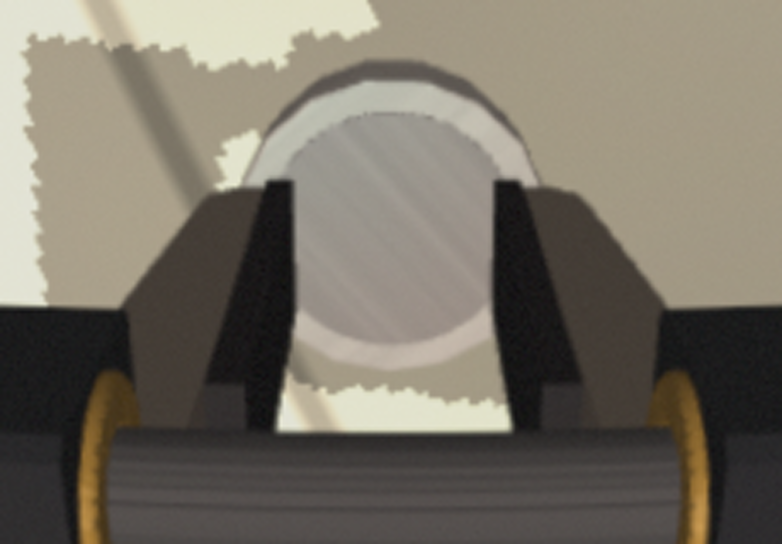

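View pics/s2.png

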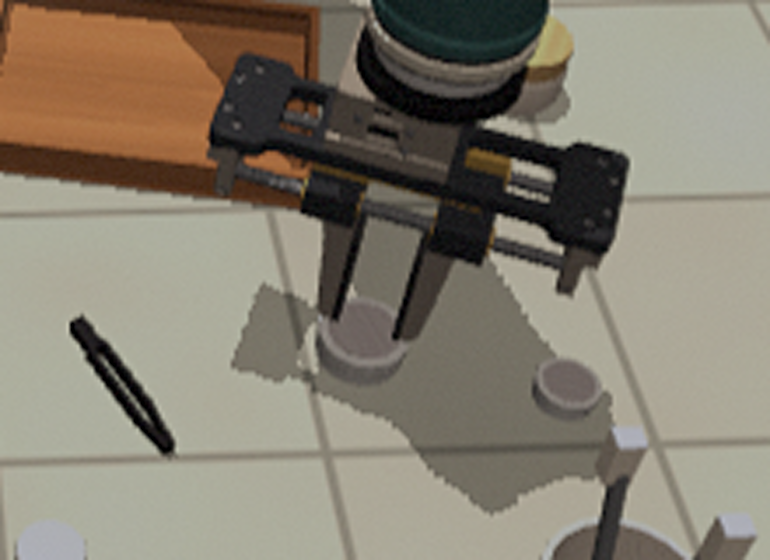

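Run:
```python
from h import *
d=load("pics/w2.npz")
E=d["extrinsics"];R=E[:3,:3];o=-R.T@E[:3,3]
def pt(u,v):
    dx,dy=u-d["cx"],v-d["cy"];r=np.hypot(dx,dy);th=r/d["fx"]
    z=d["depth"][v,u];k=np.array([dx/r*np.tan(th),-dy/r*np.tan(th),-1])*z
    return R.T@k+o
for u,v in((281,276),(281,285),(350,276),(350,285),(270,280),(316,283),(316,300),(316,243),(230,300),(250,285),(380,290)):print(u,v,np.round(pt(u,v),4))
print(o)
```

```text
281 276 [0.6409 0.2336 0.034 ]
281 285 [0.6413 0.2347 0.0465]
350 276 [0.6541 0.263  0.0347]
350 285 [0.6539 0.262  0.0464]
270 280 [0.6399 0.2287 0.0365]
316 283 [0.6559 0.2448 0.0186]
316 300 [0.6648 0.2407 0.0178]
316 243 [0.637  0.2535 0.0171]
230 300 [0.6507 0.1919 0.0007]
250 285 [ 6.475e-01  2.069e-01 -3.000e-04]
380 290 [0.6591 0.2731 0.0527]
[0.59709316 0.2715757  0.19850377]
```

Run:
```python
from h import *
for f,us in(("w1",(214,218,220,412,416)),("w2",(279,281,284,346,350,353))):
    d=load(f"pics/{f}.npz")
    E=d["extrinsics"];R=E[:3,:3];o=-R.T@E[:3,3]
    def pt(u,v):
        dx,dy=u-d["cx"],v-d["cy"];r=np.hypot(dx,dy);th=r/d["fx"]
        z=d["depth"][v,u];return R.T@(np.array([dx/r*np.tan(th),-dy/r*np.tan(th),-1])*z)+o
    for u in us:
        print(f,u,[(v,*np.round(pt(u,v)*1000).astype(int).tolist()) for v in range(268,300,3)])
```

```text
w1 214 [(268, 650, 134, 0), (271, 652, 133, 1), (274, 627, 196, 159), (277, 627, 196, 161), (280, 628, 198, 166), (283, 629, 198, 169), (286, 630, 198, 169), (289, 631, 197, 169), (292, 632, 197, 172), (295, 633, 196, 172), (298, 634, 196, 172)]
w1 218 [(268, 652, 138, 1), (271, 654, 137, 1), (274, 628, 198, 158), (277, 628, 198, 161), (280, 630, 197, 161), (283, 630, 198, 164), (286, 632, 197, 164), (289, 633, 196, 164), (292, 634, 196, 166), (295, 635, 196, 166), (298, 637, 194, 165)]
w1 220 [(268, 652, 139, 0), (271, 655, 138, 0), (274, 628, 198, 156), (277, 629, 199, 160), (280, 630, 198, 159), (283, 632, 197, 160), (286, 633, 196, 160), (289, 634, 196, 161), (292, 635, 196, 162), (295, 637, 194, 160), (298, 638, 195, 163)]
w1 412 [(268, 728, 303, -1), (271, 730, 302, 0), (274, 668, 283, 156), (277, 667, 282, 162), (280, 668, 281, 162), (283, 669, 281, 162), (286, 670, 280, 163), (289, 672, 280, 162), (292, 672, 279, 165), (295, 675, 278, 163), (298, 676, 278, 163)]
w1 416 [(268, 729, 306, 1), (271, 732, 305, 0), (274, 667, 284, 160), (277, 667, 283, 162), (280, 667, 282, 166), (
[... 864 characters left out ...]
5, 262, 19), (271, 657, 261, 18), (274, 654, 261, 30), (277, 653, 261, 36), (280, 655, 261, 36), (283, 656, 260, 36), (286, 656, 260, 39), (289, 659, 259, 37), (292, 659, 259, 39), (295, 661, 258, 38), (298, 662, 257, 38)]
w2 350 [(268, 656, 264, 19), (271, 658, 263, 17), (274, 655, 263, 31), (277, 654, 263, 35), (280, 655, 262, 39), (283, 654, 262, 43), (286, 654, 262, 48), (289, 654, 261, 50), (292, 654, 261, 54), (295, 653, 261, 58), (298, 654, 261, 59)]
w2 353 [(268, 657, 265, 18), (271, 658, 265, 18), (274, 655, 265, 32), (277, 655, 264, 36), (280, 655, 264, 39), (283, 655, 263, 44), (286, 654, 263, 48), (289, 654, 263, 51), (292, 654, 262, 55), (295, 654, 262, 59), (298, 654, 262, 61)]
```

The jaws closed above the lid. Wrist depth puts the fingertips about 14 mm above the reported TCP height, where the text says 14 mm below. So real heights differ from the text by roughly 28 mm. I'll open, go down in small steps and watch the force.

>>> send_rows(
  commands=[
    [[1,-0.005,0,0,0,0,0],[1,0,0,0,0,0,0],[1,0,0,0,0,0,0],[1,0,0,0,0,0,0],[1,0,0,0,0,0,0],[1,0,0,0,0,0,0],[1,0,0,0,0,0,0],[1,0.007,0,0,0,0,0],[1,0.006,0,0,0,0,0],[1,0.006,0,0,0,0,0]],
  ],
)

```text
t: 4.47
tcp_pos: [0.6561, 0.2452, 0.0028]
eef_rot: [[-0.001, 0.418, 0.909], [-0.0, 0.909, -0.418], [-1.0, -0.0, -0.0]]
wrist_force: [-0.3, 0.6, 0.2]
finger_gap: 0.0911
```

```bash
python3 g.py .6564 .2453 .003 65.3 w3;  python3 - <<'E'
from h import *
for f,us in(("w3",(214,218,416)),):
    d=load(f"pics/{f}.npz")
    E=d["extrinsics"];R=E[:3,:3];o=-R.T@E[:3,3]
    def pt(u,v):
        dx,dy=u-d["cx"],v-d["cy"];r=np.hypot(dx,dy);th=r/d["fx"]
        z=d["depth"][v,u];return R.T@(np.array([dx/r*np.tan(th),-dy/r*np.tan(th),-1])*z)+o
    for u in us:
        print(f,u,[(v,*np.round(pt(u,v)*1000).astype(int).tolist()) for v in range(268,284,2)])
E
```

```text
t 4.47 p [0.6561 0.2452 0.0028] phi 65.3 xtool [-0.001 -0.    -1.   ] F [-0.3  0.6  0.2] gap 0.0911
turn wx 0.0 shift(mm) now-frame [-0.2  0.3  0.2] after-turn [-0.2  0.3  0.2]
w3 214 [(268, 627, 199, 1), (270, 628, 198, 0), (272, 629, 197, 0), (274, 626, 204, 19), (276, 627, 204, 20), (278, 627, 205, 23), (280, 628, 206, 26), (282, 628, 206, 28)]
w3 218 [(268, 628, 200, -1), (270, 629, 200, 0), (272, 627, 205, 16), (274, 628, 205, 17), (276, 628, 206, 19), (278, 628, 207, 22), (280, 629, 206, 22), (282, 630, 207, 25)]
w3 416 [(268, 671, 296, 1), (270, 673, 295, 0), (272, 674, 295, 0), (274, 667, 292, 18), (276, 668, 292, 19), (278, 667, 291, 23), (280, 667, 290, 25), (282, 667, 290, 27)]
```

View pics/w3.png

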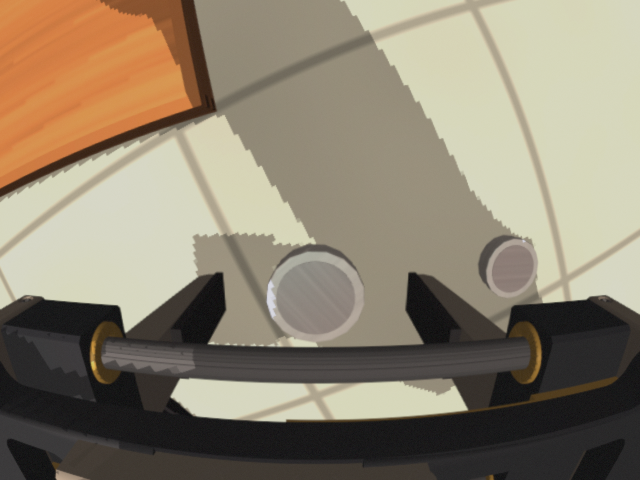

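>>> send_rows(
  commands=[
    [[1,0.004,0,0,0,0,0],[1,0.004,0,0,0,0,0],[1,0.003,0,0,0,0,0],[0.3,0,0,0,0,0,0],[0.3,0,0,0,0,0,0],[0.3,0,0,0,0,0,0],[0.3,0,0,0,0,0,0],[0.3,0,0,0,0,0,0],[0.3,0,0,0,0,0,0],[0.3,0,0,0,0,0,0]],
  ],
)

```text
t: 5.35
tcp_pos: [0.6566, 0.2453, -0.0071]
eef_rot: [[0.0, 0.418, 0.909], [0.0, 0.909, -0.418], [-1.0, 0.0, 0.0]]
wrist_force: [0.4, 0.1, 0.4]
finger_gap: 0.0471
```

```bash
python3 g.py .460 .1445 -.002 78.2
```

```text
t 5.35 p [ 0.6566  0.2453 -0.0071] phi 65.3 xtool [ 0.  0. -1.] F [0.4 0.1 0.4] gap 0.0471
turn wx -12.9 shift(mm) now-frame [  -5.1 -173.7 -136.5] after-turn [  -5.1 -138.9 -171.8]
```

>>> send_rows(
  commands=[
    [[0.3,-0.015,0,0,0,0,0],[0.3,-0.025,0,0,0,0,0],[0.3,-0.025,0,0,0,0,0],[0.3,-0.01,-0.012,-0.01,0,0,0],[0.3,0,-0.026,-0.02,0,0,0],[0.3,0,-0.026,-0.02,0,0,0],[0.3,0,-0.026,-0.02,0,0,0],[0.3,0,-0.026,-0.02,0,0,0],[0.3,0,-0.026,-0.02,0,0,0],[0.3,0,-0.02,-0.016,0,0,0]],
  ],
)

```text
t: 6.18
tcp_pos: [0.4722, 0.1494, 0.0686]
eef_rot: [[-0.0, 0.418, 0.908], [-0.0, 0.908, -0.418], [-1.0, -0.0, -0.0]]
wrist_force: [0.1, -0.7, -0.6]
finger_gap: 0.0469
```

>>> send_rows(
  commands=[
    [[0.3,0,-0.012,-0.0105,0,0,0],[0.3,0,0,0,-6.5,0,0],[0.3,0,0,0,-6.5,0,0],[0.3,0,0,0,0,0,0],[0.3,0,0,0,0,0,0],[0.3,0,0,0,0,0,0],[0.3,0,0,0,0,0,0],[0.3,0,0,0,0,0,0],[0.3,0,0,0,0,0,0],[0.3,0,0,0,0,0,0]],
  ],
)

```text
t: 7.02
tcp_pos: [0.4597, 0.1443, 0.0676]
eef_rot: [[-0.0, 0.203, 0.979], [-0.0, 0.979, -0.203], [-1.0, -0.0, -0.0]]
wrist_force: [0.5, 0.3, -0.7]
finger_gap: 0.0466
```

```bash
python3 g.py .460 .1445 -.002 78.2 w4
```

```text
t 7.02 p [0.4597 0.1443 0.0676] phi 78.3 xtool [-0. -0. -1.] F [ 0.5  0.3 -0.7] gap 0.0466
turn wx 0.1 shift(mm) now-frame [69.6  0.3  0.3] after-turn [69.6  0.3  0.3]
```

View pics/w4.png

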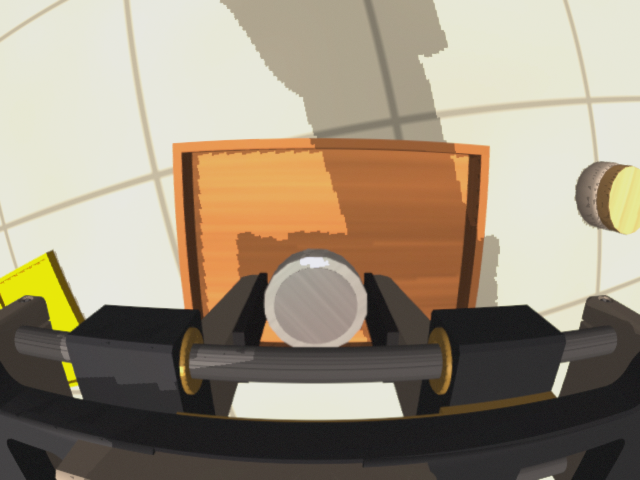

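>>> send_rows(
  commands=[
    [[0.3,0.015,0,0,0,0,0],[0.3,0.018,0,0,0,0,0],[0.3,0.015,0,0,0,0,0],[0.3,0.009,0,0,0,0,0],[0.3,0.006,0,0,0,0,0],[0.3,0.004,0,0,0,0,0],[0.3,0.0015,0,0,0,0,0],[0.65,0,0,0,0,0,0],[0.65,0,0,0,0,0,0],[0.65,0,0,0,0,0,0]],
  ],
)

```text
t: 7.9
tcp_pos: [0.4603, 0.1444, -0.0002]
eef_rot: [[0.001, 0.203, 0.979], [0.001, 0.979, -0.203], [-1.0, 0.001, 0.001]]
wrist_force: [0.5, -1.5, -0.2]
finger_gap: 0.0597
```

>>> send_rows(
  commands=[
    [[0.65,0,0,0,0,0,0],[0.65,-0.01,0,0,0,0,0],[0.65,-0.02,0,0,0,0,0],[0.7,-0.03,0,0,0,0,0],[0.8,-0.03,0,0,0,0,0],[0.8,-0.02,0,0,-6,0,0],[0.8,0,0,0,-7,0,0],[0.8,0,0,0,-7,0,0],[0.8,0,0,0,-7,0,0],[0.8,0,0,0,-7,0,0]],
  ],
)

```text
t: 8.73
tcp_pos: [0.46, 0.1442, 0.1105]
eef_rot: [[0.002, -0.385, 0.923], [0.0, 0.923, 0.385], [-1.0, -0.0, 0.002]]
wrist_force: [0.3, 0.2, -0.3]
finger_gap: 0.0737
```

```bash
python3 g.py .679 .113 -.010 115.3 w5
```

```text
t 8.73 p [0.46   0.1442 0.1105] phi 112.7 xtool [ 0.002  0.    -1.   ] F [ 0.3  0.2 -0.3] gap 0.0737
turn wx -2.6 shift(mm) now-frame [ 120.5 -113.2  190.1] after-turn [ 120.5 -121.8  184.7]
```

View pics/w5.png

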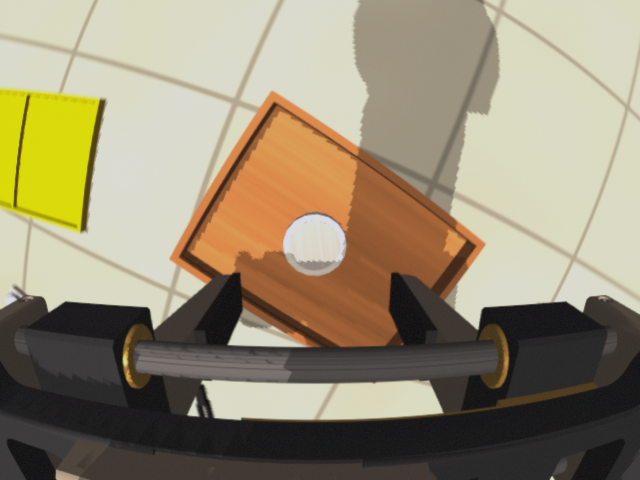

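>>> send_rows(
  commands=[
    [[0.8,0,0,0,-2.6,0,0],[0.7,0,-0.0122,0.0185,0,0,0],[0.6,0,-0.0183,0.0278,0,0,0],[0.6,0,-0.0183,0.0278,0,0,0],[0.6,0,-0.0183,0.0278,0,0,0],[0.6,0.01,-0.0183,0.0278,0,0,0],[0.6,0.01,-0.0183,0.0278,0,0,0],[0.6,0.01,-0.0122,0.0185,0,0,0],[0.6,0.01,-0.0061,0.0092,0,0,0],[0.6,0,0,0,0,0,0]],
  ],
)

```text
t: 9.62
tcp_pos: [0.6799, 0.1099, 0.0672]
eef_rot: [[-0.002, -0.417, 0.909], [-0.001, 0.909, 0.417], [-1.0, -0.001, -0.002]]
wrist_force: [-0.8, 0.7, -0.5]
finger_gap: 0.0552
```

```bash
python3 g.py .679 .113 -.010 115.3 w6
```

```text
t 9.62 p [0.6799 0.1099 0.0672] phi 114.7 xtool [-0.002 -0.001 -1.   ] F [-0.8  0.7 -0.5] gap 0.0552
turn wx -0.6 shift(mm) now-frame [77.2  3.2  0.5] after-turn [77.2  3.2  0.5]
```

View pics/w6.png

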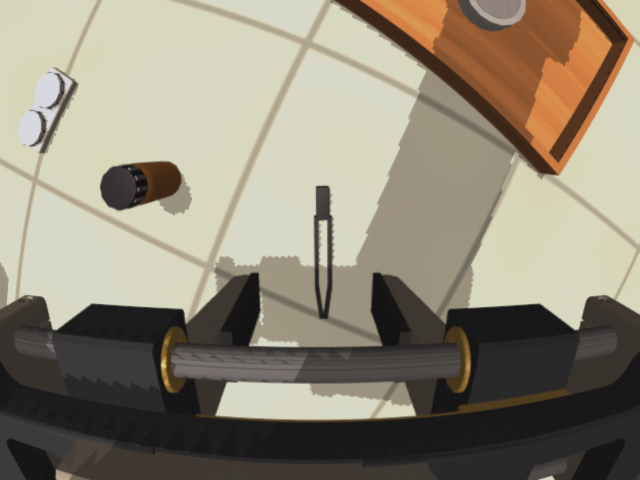

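Run:
```python
from h import *
d=load("pics/w6.npz")
a=fish(d,322,187,.010);b=fish(d,323.5,317,.008);print(a,b,(a+b)/2,np.degrees(np.arctan2(*(b-a)[[1,0]])))
```

```text
[0.63735633 0.09350551 0.01      ] [0.71961711 0.13292293 0.008     ] [0.67848672 0.11321422 0.009     ] 25.602634753267797
```

>>> send_rows(
  commands=[
    [[0.5,0.018,0.003,0,0,0,0],[0.5,0.018,0,0,0,0,0],[0.5,0.018,0,0,0,0,0],[0.5,0.01,0,0,0,0,0],[0.5,0.006,0,0,0,0,0],[0.5,0.004,0,0,0,0,0],[0.5,0.003,0,0,0,0,0],[0.5,0,0,0,0,0,0],[0,0,0,0,0,0,0],[0,0,0,0,0,0,0]],
  ],
)

```text
t: 10.5
tcp_pos: [0.6784, 0.1143, -0.007]
eef_rot: [[0.001, -0.421, 0.907], [0.0, 0.907, 0.421], [-1.0, -0.0, 0.001]]
wrist_force: [-0.2, 0.9, 0.9]
finger_gap: 0.0347
```

>>> send_rows(
  commands=[
    [[0,0,0,0,0,0,0],[0,0,0,0,0,0,0],[0,0,0,0,0,0,0],[0,0,0,0,0,0,0],[0,0,0,0,0,0,0],[0,-0.01,0,0,0,0,0],[0,-0.015,0,0,0,0,0],[0,-0.02,0,0,0,0,0],[0,-0.02,0,0,0,0,0],[0,-0.015,0,0,0,0,0]],
  ],
)

```text
t: 11.33
tcp_pos: [0.679, 0.1145, 0.0755]
eef_rot: [[0.003, -0.421, 0.907], [0.001, 0.907, 0.421], [-1.0, -0.001, 0.003]]
wrist_force: [0.4, -0.0, 0.6]
finger_gap: 0.0112
```

```bash
python3 g.py .4738 .2113 -.005 78.2 w7
```

```text
t 11.33 p [0.679  0.1145 0.0755] phi 114.9 xtool [ 0.003  0.001 -1.   ] F [ 0.4 -0.   0.6] gap 0.0112
turn wx 36.7 shift(mm) now-frame [  80.5  174.2 -145.3] after-turn [  80.5   52.8 -220.6]
```

View pics/w7.png

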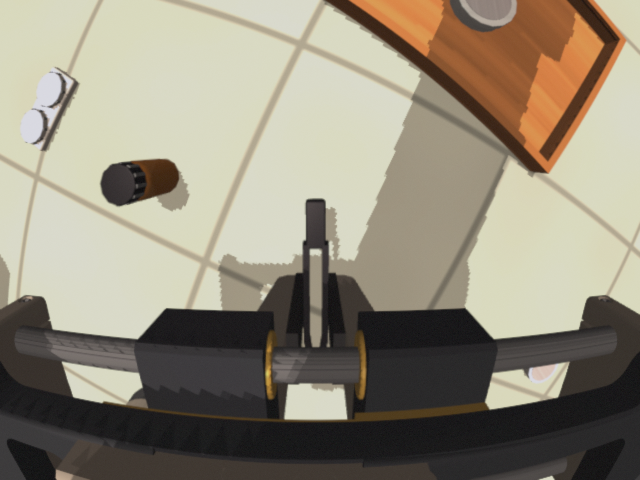

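>>> send_rows(
  commands=[
    [[0,0,0.011,-0.009,0,0,0],[0,0,0.024,-0.02,0,0,0],[0,0,0.026,-0.022,0,0,0],[0,0,0.026,-0.022,0,0,0],[0,0,0.026,-0.022,0,0,0],[0,0,0.026,-0.022,0,0,0],[0,0,0.023,-0.019,0,0,0],[0,0,0.012,-0.009,0,0,0],[0,0,0,0,6,0,0],[0,0,0,0,6,0,0]],
  ],
)

```text
t: 12.22
tcp_pos: [0.472, 0.2119, 0.0728]
eef_rot: [[0.0, -0.221, 0.975], [0.001, 0.975, 0.221], [-1.0, 0.001, 0.0]]
wrist_force: [-0.1, -0.6, -0.2]
finger_gap: 0.0117
```

>>> send_rows(
  commands=[
    [[0,0,0,0,6,0,0],[0,0,0,0,6,0,0],[0,0,0,0,6,0,0],[0,0,0,0,6,0,0],[0,0,0,0,0.7,0,0],[0,0,0,0,0,0,0],[0,0,0,0,0,0,0],[0,0,0,0,0,0,0],[0,0,0,0,0,0,0],[0,0,0,0,0,0,0]],
  ],
)

```text
t: 13.05
tcp_pos: [0.4731, 0.2109, 0.0722]
eef_rot: [[0.0, 0.204, 0.979], [0.0, 0.979, -0.204], [-1.0, 0.0, 0.0]]
wrist_force: [0.3, -0.0, -0.0]
finger_gap: 0.0119
```

```bash
python3 g.py .4738 .2113 -.004 78.2 w8
python3 - <<'E'
from h import *
d=load("pics/w8.npz")
E=d["extrinsics"];R=E[:3,:3];o=-R.T@E[:3,3]
def pt(u,v):
    dx,dy=u-d["cx"],v-d["cy"];r=np.hypot(dx,dy);th=r/d["fx"]
    z=d["depth"][v,u];return R.T@(np.array([dx/r*np.tan(th),-dy/r*np.tan(th),-1])*z)+o
for v in range(200,345,6): print(v,[np.round(pt(u,v)*1000).astype(int).tolist() for u in (310,316,323)])
E
```

```text
t 13.05 p [0.4731 0.2109 0.0722] phi 78.2 xtool [ 0.  0. -1.] F [ 0.3 -0.  -0. ] gap 0.0119
turn wx 0.0 shift(mm) now-frame [76.2  0.5  0.6] after-turn [76.2  0.5  0.6]
200 [[428, 217, 89], [429, 219, 89], [429, 222, 89]]
206 [[431, 216, 90], [431, 219, 89], [432, 222, 90]]
212 [[433, 216, 90], [434, 218, 90], [434, 221, 90]]
218 [[436, 215, 90], [436, 218, 90], [437, 221, 90]]
224 [[438, 214, 91], [439, 217, 90], [440, 220, 90]]
230 [[441, 214, 91], [442, 217, 90], [443, 220, 90]]
236 [[444, 213, 92], [444, 216, 91], [445, 219, 90]]
242 [[447, 213, 89], [447, 215, 90], [448, 219, 91]]
248 [[450, 212, 89], [450, 215, 89], [450, 218, 90]]
254 [[475, 206, 5], [476, 210, 4], [453, 217, 90]]
260 [[479, 205, 5], [480, 209, 5], [456, 217, 89]]
266 [[483, 204, 6], [484, 208, 6], [459, 216, 91]]
272 [[488, 203, 5], [489, 207, 4], [409, 223, 253]]
278 [[492, 202, 5], [493, 206, 5], [464, 215, 91]]
284 [[496, 201, 6], [497, 205, 5], [468, 215, 90]]
290 [[500, 200, 6], [501, 204, 5], [470, 214, 91]]
296 [[505, 199, 5], [506, 203, 6], [473, 213, 90]]
302 [[509, 198, 6], [511, 202, 5], [477, 213, 90]]
308 [[515, 197, 5], [515, 201, 5], [480, 212, 90]]
314 [[519, 196, 5], [520, 200, 6], [483, 211, 90]]
320 [[524, 195, 4], [525, 199, 5], [485, 211, 91]]
326 [[529, 194, 4], [529, 198, 6], [409, 223, 253]]
332 [[533, 193, 5], [534, 197, 5], [492, 210, 91]]
338 [[499, 201, 80], [539, 196, 5], [496, 209, 89]]
344 [[500, 201, 86], [541, 196, 11], [500, 208, 88]]
```

View pics/w8.png

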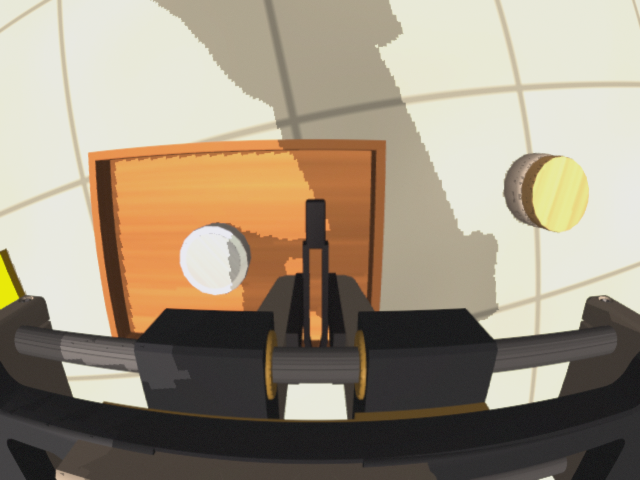

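>>> send_rows(
  commands=[
    [[0,0.015,0,0,0,0,0],[0,0.02,0,0,0,0,0],[0,0.018,0,0,0,0,0],[0,0.01,0,0,0,0,0],[0,0.006,0,0,0,0,0],[0,0.0035,0,0,0,0,0],[0,0.002,0,0,0,0,0],[0,0,0,0,0,0,0],[0.24,0,0,0,0,0,0],[0.24,0,0,0,0,0,0]],
  ],
)

```text
t: 13.93
tcp_pos: [0.4736, 0.2113, -0.0016]
eef_rot: [[0.001, 0.204, 0.979], [0.001, 0.979, -0.204], [-1.0, 0.001, 0.001]]
wrist_force: [0.3, 0.2, 0.5]
finger_gap: 0.0214
```

>>> send_rows(
  commands=[
    [[0.24,0,0,0,0,0,0],[0.24,0,0,0,0,0,0],[0.24,-0.01,0,0,0,0,0],[0.24,-0.02,0,0,0,0,0],[0.3,-0.03,0,0,0,0,0],[0.4,-0.035,0,0,0,0,0],[0.5,-0.035,0,0,0,0,0],[0.6,-0.02,0,0,0,0,0],[0.6,0,0,0,0,0,0],[0.6,0,0,0,0,0,0]],
  ],
)

```text
t: 14.77
tcp_pos: [0.4737, 0.2114, 0.1495]
eef_rot: [[0.003, 0.204, 0.979], [0.002, 0.979, -0.204], [-1.0, 0.002, 0.003]]
wrist_force: [0.0, 0.2, -1.0]
finger_gap: 0.0547
```

```bash
python3 g.py .678 -.010 .014 78.2 w9
```

```text
t 14.77 p [0.4737 0.2114 0.1495] phi 78.2 xtool [ 0.003  0.002 -1.   ] F [ 0.   0.2 -1. ] gap 0.0547
turn wx 0.0 shift(mm) now-frame [ 135.5 -175.   245.2] after-turn [ 135.5 -174.9  245.2]
```

View pics/w9.png

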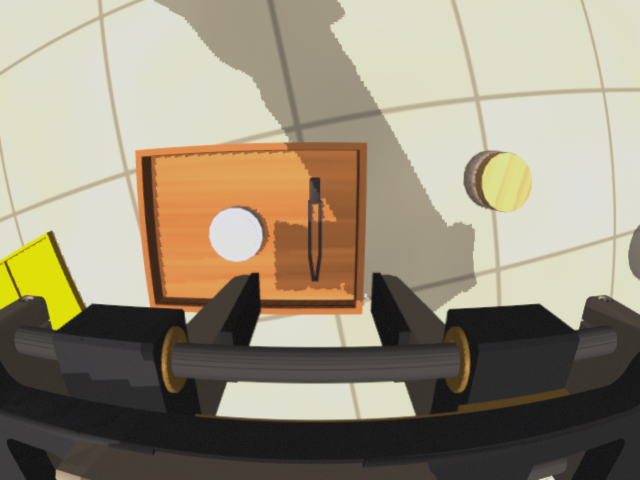

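>>> send_rows(
  commands=[
    [[0.7,0,-0.01,0.014,0,0,0],[0.8,0,-0.02,0.028,0,0,0],[0.8,0,-0.02,0.028,0,0,0],[0.8,0,-0.02,0.028,0,0,0],[0.8,0,-0.02,0.028,0,0,0],[0.8,0,-0.02,0.028,0,0,0],[0.8,0,-0.02,0.028,0,0,0],[0.8,0,-0.02,0.028,0,0,0],[0.8,0,-0.017,0.024,0,0,0],[0.8,0,-0.008,0.011,0,0,0]],
  ],
)

```text
t: 15.65
tcp_pos: [0.6778, -0.0152, 0.1452]
eef_rot: [[-0.003, 0.209, 0.978], [-0.003, 0.978, -0.209], [-1.0, -0.003, -0.002]]
wrist_force: [0.0, -0.5, 0.7]
finger_gap: 0.0735
```

```bash
python3 g.py .678 -.010 .005 78.2 w10
```

```text
t 15.65 p [ 0.6778 -0.0152  0.1452] phi 78.0 xtool [-0.003 -0.003 -1.   ] F [ 0.  -0.5  0.7] gap 0.0735
turn wx -0.2 shift(mm) now-frame [140.2   5.2  -0.9] after-turn [140.2   5.2  -0.9]
```

View pics/w10.png

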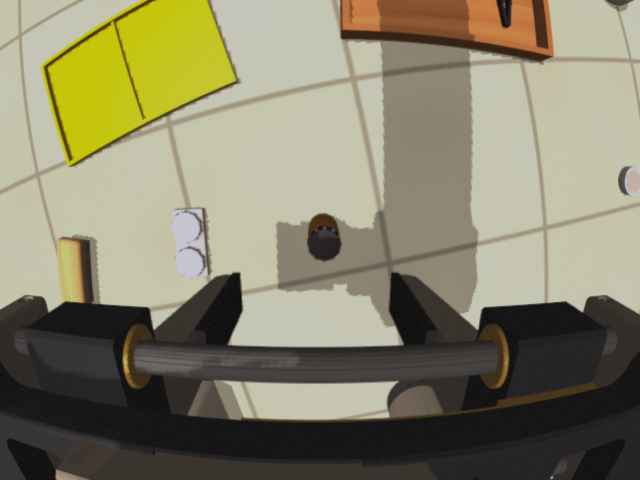

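Run:
```python
from h import *
d=load("pics/w10.npz")
print(fish(d,324,244,.068), "case", (fish(d,174,208,.009)+fish(d,208,276,.009))/2,"capmid",(fish(d,186,226,.016)+fish(d,189,263,.016))/2)
from plant import status;print(status.observe()["tcp_pos"])
```

```text
[ 0.67658722 -0.01015318  0.068     ] case [ 0.66415459 -0.13030086  0.009     ] capmid [ 0.66443237 -0.13127201  0.016     ]
[ 0.67834866 -0.01660142  0.14505413]
```

>>> send_rows(
  commands=[
    [[0.8,0.005,0.003,-0.001,0,0,0],[0.8,0.015,0.003,-0.001,0,0,0],[0.8,0.02,0,0,0,0,0],[0.8,0.02,0,0,0,0,0],[0.8,0.02,0,0,0,0,0],[0.8,0.02,0,0,0,0,0],[0.8,0.018,0,0,0,0,0],[0.8,0.014,0,0,0,0,0],[0.8,0.008,0,0,0,0,0],[0.8,0,0,0,0,0,0]],
  ],
)

```text
t: 16.53
tcp_pos: [0.6741, -0.0028, 0.0051]
eef_rot: [[-0.005, 0.203, 0.979], [0.0, 0.979, -0.203], [-1.0, -0.001, -0.005]]
wrist_force: [0.7, -0.1, 0.2]
finger_gap: 0.0734
```

>>> send_rows(
  commands=[
    [[0.15,0,0,0,0,0,0],[0.15,0,0,0,0,0,0],[0.15,0,0,0,0,0,0],[0.15,0,0,0,0,0,0],[0.15,0,0,0,0,0,0],[0.15,0,0,0,0,0,0],[0.15,0,0,0,0,0,0],[0.15,0,0,0,0,0,0],[0.15,0,0,0,0,0,0],[0.15,0,0,0,0,0,0]],
  ],
)

```text
t: 17.37
tcp_pos: [0.6765, -0.0043, 0.0079]
eef_rot: [[0.0, 0.204, 0.979], [-0.0, 0.979, -0.204], [-1.0, -0.0, 0.0]]
wrist_force: [-0.1, -0.3, 1.9]
finger_gap: 0.0253
```

```bash
python3 g.py .4812 -.1105 .005 97.9
```

```text
t 17.37 p [ 0.6765 -0.0043  0.0079] phi 78.2 xtool [ 0. -0. -1.] F [-0.1 -0.3  1.9] gap 0.0253
turn wx -19.7 shift(mm) now-frame [   2.9 -143.9 -169.4] after-turn [   2.9  -78.4 -208. ]
```

>>> send_rows(
  commands=[
    [[0.15,-0.008,0,0,0,0,0],[0.15,-0.016,0,0,0,0,0],[0.15,-0.02,0,0,0,0,0],[0.15,-0.02,0,0,0,0,0],[0.15,-0.01,-0.006,-0.007,0,0,0],[0.15,0,-0.013,-0.015,0,0,0],[0.15,0,-0.018,-0.021,0,0,0],[0.15,0,-0.018,-0.021,0,0,0],[0.15,0,-0.018,-0.021,0,0,0],[0.15,0,-0.018,-0.021,0,0,0]],
  ],
)

```text
t: 18.2
tcp_pos: [0.5519, -0.0722, 0.0816]
eef_rot: [[-0.001, 0.204, 0.979], [0.0, 0.979, -0.204], [-1.0, -0.0, -0.001]]
wrist_force: [-0.3, -0.4, -1.1]
finger_gap: 0.0253
```

>>> send_rows(
  commands=[
    [[0.15,0,-0.018,-0.021,0,0,0],[0.15,0,-0.018,-0.021,0,0,0],[0.15,0,-0.012,-0.015,0,0,0],[0.15,0,-0.005,-0.006,0,0,0],[0.15,0,0,0,-5,0,0],[0.15,0,0,0,-5,0,0],[0.15,0,0,0,-5,0,0],[0.15,0,0,0,-4.7,0,0],[0.15,0,0,0,0,0,0],[0.15,0,0,0,0,0,0]],
  ],
)

```text
t: 19.03
tcp_pos: [0.4818, -0.1103, 0.0817]
eef_rot: [[0.0, -0.136, 0.991], [0.0, 0.991, 0.136], [-1.0, 0.0, 0.0]]
wrist_force: [0.6, -0.6, -0.8]
finger_gap: 0.0252
```

>>> send_rows(
  commands=[
    [[0.15,0,0,0,0,0,0],[0.15,0,0,0,0,0,0],[0.15,0,0,0,0,0,0],[0.15,0,0,0,0,0,0],[0.15,0,0,0,0,0,0],[0.15,0,0,0,0,0,0],[0.15,0,0,0,0,0,0],[0.15,0,0,0,0,0,0],[0.15,0,0,0,0,0,0],[0.15,0,0,0,0,0,0]],
  ],
)

```text
t: 19.87
tcp_pos: [0.4815, -0.1105, 0.0817]
eef_rot: [[0.0, -0.138, 0.99], [0.0, 0.99, 0.138], [-1.0, 0.0, 0.0]]
wrist_force: [-0.8, -1.1, -1.1]
finger_gap: 0.0254
```

```bash
python3 g.py .4812 -.1105 .0109 97.9 w11;python3 - <<'E'
from plant import cams
import cv2
s=cams.read_camera("scene")["image"][...,::-1]
cv2.imwrite("pics/s11.png",cv2.resize(s[100:320,130:430],None,fx=2.6,fy=2.6,interpolation=cv2.INTER_CUBIC))
E
```

```text
t 19.87 p [ 0.4815 -0.1105  0.0817] phi 97.9 xtool [ 0.  0. -1.] F [-0.8 -1.1 -1.1] gap 0.0254
turn wx 0.0 shift(mm) now-frame [70.8  0.  -0.3] after-turn [70.8  0.  -0.3]
```

View pics/w11.png

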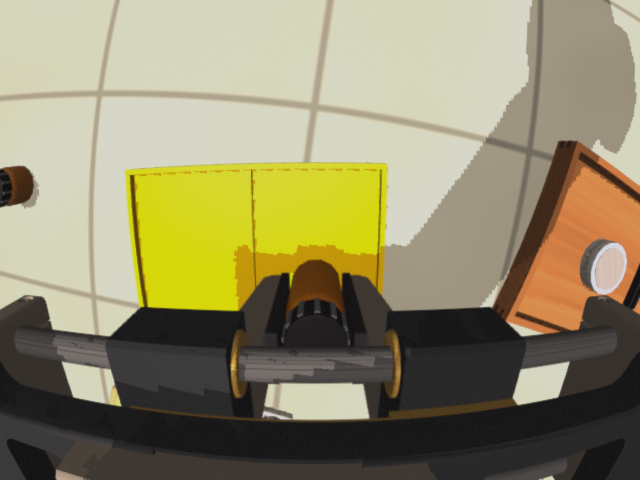

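View pics/s11.png

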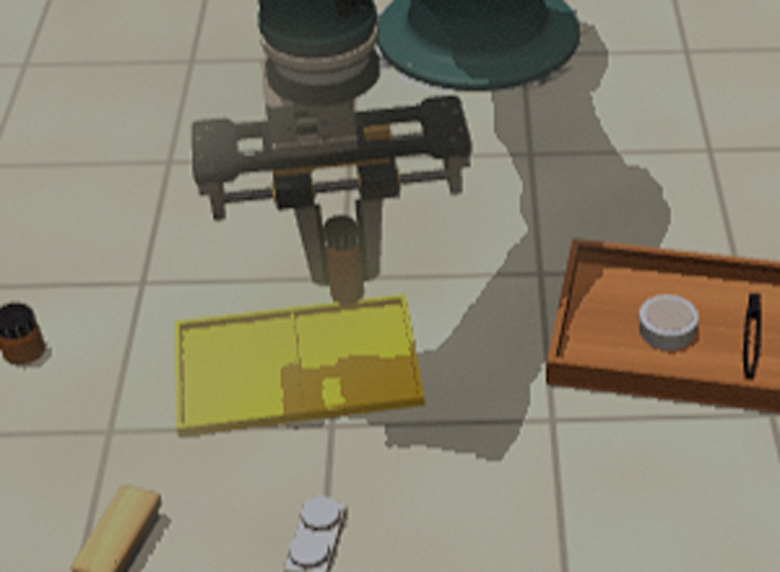

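>>> send_rows(
  commands=[
    [[0.15,0.008,0,0,0,0,0],[0.15,0.013,0,0,0,0,0],[0.15,0.013,0,0,0,0,0],[0.15,0.012,0,0,0,0,0],[0.15,0.009,0,0,0,0,0],[0.15,0.006,0,0,0,0,0],[0.15,0.005,0,0,0,0,0],[0.15,0.003,0,0,0,0,0],[0.15,0.001,0,0,0,0,0],[0.15,0,0,0,0,0,0]],
  ],
)

```text
t: 20.8
tcp_pos: [0.4817, -0.1105, 0.0117]
eef_rot: [[0.0, -0.138, 0.99], [-0.0, 0.99, 0.138], [-1.0, -0.0, 0.0]]
wrist_force: [0.2, 0.5, -0.8]
finger_gap: 0.0253
```

```bash
python3 g.py .4812 -.1105 .0109 97.9
```

```text
t 20.8 p [ 0.4817 -0.1105  0.0117] phi 97.9 xtool [ 0. -0. -1.] F [ 0.2  0.5 -0.8] gap 0.0253
turn wx 0.0 shift(mm) now-frame [ 0.8  0.1 -0.5] after-turn [ 0.8  0.1 -0.5]
```

Not quite in contact yet, so I'll go down another 0.7 mm, release and retreat.

>>> send_rows(
  commands=[
    [[0.15,0.0007,0,0,0,0,0],[0.15,0,0,0,0,0,0],[0.15,0,0,0,0,0,0],[0.5,0,0,0,0,0,0],[0.5,0,0,0,0,0,0],[0.5,0,0,0,0,0,0],[0.5,0,0,0,0,0,0],[0.5,-0.01,0,0,0,0,0],[0.5,-0.02,0,0,0,0,0],[0.5,-0.03,0,0,0,0,0]],
  ],
)

```text
t: 21.63
tcp_pos: [0.4797, -0.1102, 0.0704]
eef_rot: [[-0.005, -0.138, 0.99], [0.001, 0.99, 0.138], [-1.0, 0.001, -0.004]]
wrist_force: [-0.0, 0.7, -0.3]
finger_gap: 0.0458
```

>>> send_rows(
  commands=[
    [[0.5,-0.03,0,0,0,0,0],[0.5,-0.03,0,0,0,0,0],[0.5,-0.01,0,0,5,0,0],[0.6,0,0,0,7,0,0],[0.6,0,0,0,7,0,0],[0.6,0,0,0,0,0,0],[0.6,0,0,0,0,0,0],[0.6,0,0,0,0,0,0],[0.6,0,0,0,0,0,0],[0.6,0,0,0,0,0,0]],
  ],
)

```text
t: 22.47
tcp_pos: [0.4814, -0.1106, 0.1409]
eef_rot: [[-0.0, 0.191, 0.982], [0.0, 0.982, -0.191], [-1.0, 0.0, -0.0]]
wrist_force: [0.4, 0.2, -1.1]
finger_gap: 0.0552
```

```bash
python3 g.py .6642 -.131 -.010 78.9 w12
```

```text
t 22.47 p [ 0.4814 -0.1106  0.1409] phi 79.0 xtool [-0.  0. -1.] F [ 0.4  0.2 -1.1] gap 0.0552
turn wx 0.1 shift(mm) now-frame [150.9  14.9 183.3] after-turn [150.9  15.1 183.3]
```

View pics/w12.png

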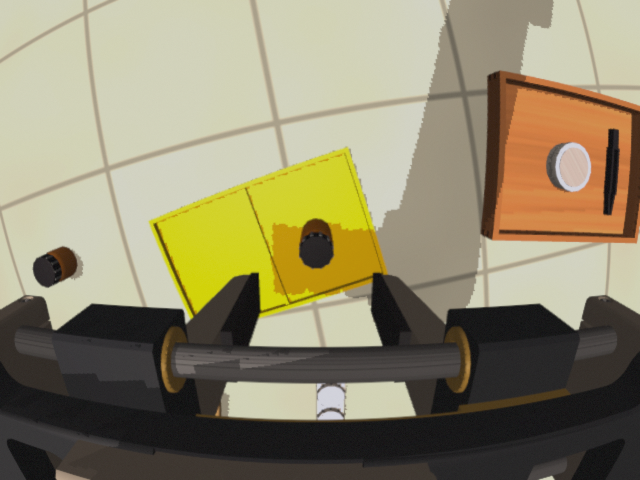

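>>> send_rows(
  commands=[
    [[0.6,0,0.001,0.01,0,0,0],[0.6,0,0.002,0.02,0,0,0],[0.6,0,0.002,0.028,0,0,0],[0.6,0.01,0.002,0.03,0,0,0],[0.6,0.02,0.002,0.03,0,0,0],[0.6,0.02,0.002,0.03,0,0,0],[0.6,0.02,0.002,0.022,0,0,0],[0.6,0.02,0.002,0.0133,0,0,0],[0.6,0,0,0,0,0,0],[0.6,0,0,0,0,0,0]],
  ],
)

```text
t: 23.35
tcp_pos: [0.6636, -0.1308, 0.0489]
eef_rot: [[-0.003, 0.192, 0.981], [0.0, 0.981, -0.192], [-1.0, -0.0, -0.004]]
wrist_force: [-0.4, 0.5, 0.5]
finger_gap: 0.0552
```

```bash
python3 g.py .6642 -.131 -.010 78.9 w13
```

```text
t 23.35 p [ 0.6636 -0.1308  0.0489] phi 78.9 xtool [-0.003  0.    -1.   ] F [-0.4  0.5  0.5] gap 0.0552
turn wx 0.0 shift(mm) now-frame [58.9 -0.1  0.6] after-turn [58.9 -0.1  0.6]
```

View pics/w13.png

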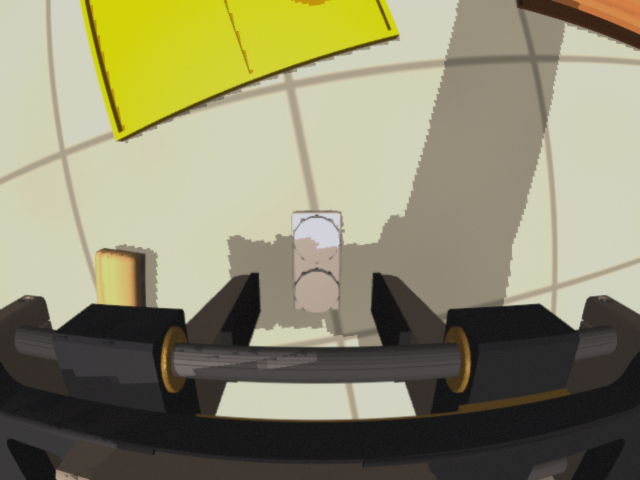

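>>> send_rows(
  commands=[
    [[0.6,0.012,0,0,0,0,0],[0.6,0.018,0,0,0,0,0],[0.6,0.014,0,0,0,0,0],[0.6,0.009,0,0,0,0,0],[0.6,0.005,0,0,0,0,0],[0.6,0.003,0,0,0,0,0],[0.6,0,0,0,0,0,0],[0.2,0,0,0,0,0,0],[0.2,0,0,0,0,0,0],[0.2,0,0,0,0,0,0]],
  ],
)

```text
t: 24.23
tcp_pos: [0.6646, -0.1311, -0.0096]
eef_rot: [[0.001, 0.192, 0.981], [-0.0, 0.981, -0.192], [-1.0, 0.0, 0.001]]
wrist_force: [0.2, 0.4, -0.2]
finger_gap: 0.037
```

>>> send_rows(
  commands=[
    [[0.2,0,0,0,0,0,0],[0.2,0,0,0,0,0,0],[0.2,0,0,0,0,0,0],[0.2,-0.01,0,0,0,0,0],[0.2,-0.02,0,0,0,0,0],[0.2,-0.02,0,0,0,0,0],[0.2,-0.02,0,0,0,0,0],[0.2,-0.01,0,0,0,0,0],[0.2,0,0,0,0,0,0],[0.2,0,0,0,0,0,0]],
  ],
)

```text
t: 25.07
tcp_pos: [0.6644, -0.131, 0.0704]
eef_rot: [[0.001, 0.192, 0.981], [-0.0, 0.981, -0.192], [-1.0, 0.0, 0.001]]
wrist_force: [0.1, -0.6, -0.9]
finger_gap: 0.0298
```

```bash
python3 g.py .4939 -.2035 -.006 97.9 w14
```

```text
t 25.07 p [ 0.6644 -0.131   0.0704] phi 78.9 xtool [ 0.001 -0.    -1.   ] F [ 0.1 -0.6 -0.9] gap 0.0298
turn wx -19.0 shift(mm) now-frame [  76.4 -103.9 -153.4] after-turn [  76.4  -48.3 -178.9]
```

View pics/w14.png

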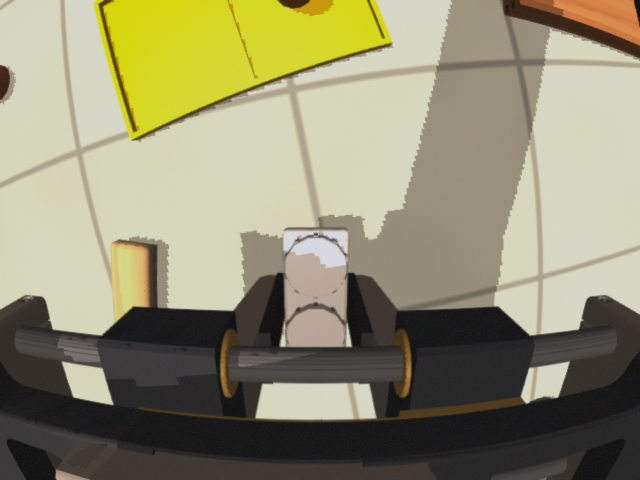

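Run:
```python
from h import *
d=load("pics/w14.npz")
E=d["extrinsics"];R=E[:3,:3];o=-R.T@E[:3,3]
def pt(u,v):
    dx,dy=u-d["cx"],v-d["cy"];r=np.hypot(dx,dy);th=r/d["fx"]
    z=d["depth"][v,u];return R.T@(np.array([dx/r*np.tan(th),-dy/r*np.tan(th),-1])*z)+o
for u,v in((240,278),(275,278),(268,276),(316,352),(316,365),(130,315),(170,330),(500,330),(590,310),(605,330),(610,400),(630,305),(25,330),(316,400)): print(u,v,np.round(pt(u,v)*1000).astype(int).tolist())
```

```text
240 278 [675, -190, 0]
275 278 [652, -149, 88]
268 276 [651, -153, 84]
316 352 [639, -127, 184]
316 365 [641, -127, 186]
130 315 [626, -168, 180]
170 330 [628, -156, 185]
500 330 [641, -88, 188]
590 310 [653, -50, 174]
605 330 [653, -54, 185]
610 400 [654, -70, 206]
630 305 [782, 164, 0]
25 330 [624, -200, 185]
316 400 [790, -156, 2]
```

>>> send_rows(
  commands=[
    [[0.2,0,-0.006,-0.009,0,0,0],[0.2,0,-0.012,-0.018,0,0,0],[0.2,0,-0.016,-0.024,0,0,0],[0.2,0,-0.017,-0.025,0,0,0],[0.2,0,-0.017,-0.025,0,0,0],[0.2,0,-0.017,-0.025,0,0,0],[0.2,0,-0.013,-0.019,0,0,0],[0.2,0,-0.006,-0.0084,0,0,0],[0.2,0,0,0,-6,0,0],[0.2,0,0,0,-7,0,0]],
  ],
)

```text
t: 25.95
tcp_pos: [0.4927, -0.2038, 0.0694]
eef_rot: [[-0.001, -0.037, 0.999], [0.0, 0.999, 0.037], [-1.0, 0.0, -0.001]]
wrist_force: [-0.1, 0.2, -0.1]
finger_gap: 0.0289
```

>>> send_rows(
  commands=[
    [[0.2,0,0,0,-6,0,0],[0.2,0,0,0,0,0,0],[0.2,0,0,0,0,0,0],[0.2,0,0,0,0,0,0],[0.2,0,0,0,0,0,0],[0.2,0,0,0,0,0,0],[0.2,0,0,0,0,0,0],[0.2,0,0,0,0,0,0],[0.2,0,0,0,0,0,0],[0.2,0,0,0,0,0,0]],
  ],
)

```text
t: 26.78
tcp_pos: [0.4938, -0.2036, 0.07]
eef_rot: [[0.0, -0.137, 0.991], [-0.0, 0.991, 0.137], [-1.0, -0.0, 0.0]]
wrist_force: [-0.1, 0.0, -0.8]
finger_gap: 0.0298
```

```bash
python3 g.py .4939 -.2035 -.006 97.9 w15
```

```text
t 26.78 p [ 0.4938 -0.2036  0.07  ] phi 97.9 xtool [ 0. -0. -1.] F [-0.1  0.  -0.8] gap 0.0298
turn wx 0.0 shift(mm) now-frame [76.   0.1  0.1] after-turn [76.   0.1  0.1]
```

View pics/w15.png

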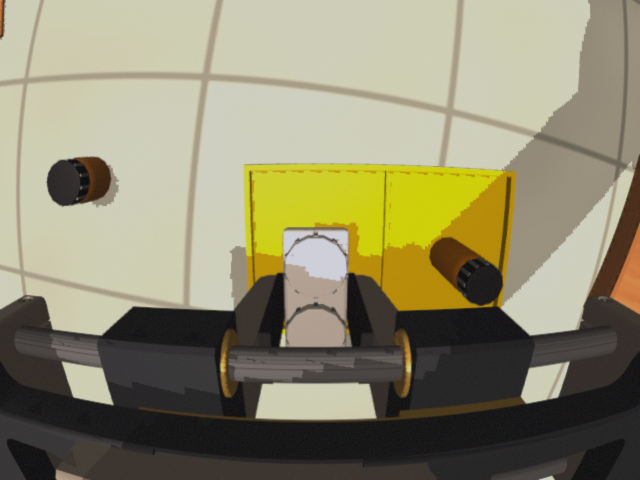

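>>> send_rows(
  commands=[
    [[0.2,0.012,0,0,0,0,0],[0.2,0.02,0,0,0,0,0],[0.2,0.018,0,0,0,0,0],[0.2,0.012,0,0,0,0,0],[0.2,0.008,0,0,0,0,0],[0.2,0.004,0,0,0,0,0],[0.2,0.0022,0,0,0,0,0],[0.2,0,0,0,0,0,0],[0.42,0,0,0,0,0,0],[0.42,0,0,0,0,0,0]],
  ],
)

```text
t: 27.67
tcp_pos: [0.4944, -0.2038, -0.0055]
eef_rot: [[0.001, -0.138, 0.99], [-0.0, 0.99, 0.138], [-1.0, -0.001, 0.001]]
wrist_force: [-0.4, -0.3, -0.1]
finger_gap: 0.0383
```

>>> send_rows(
  commands=[
    [[0.42,0,0,0,0,0,0],[0.42,-0.01,0,0,0,0,0],[0.42,-0.02,0,0,0,0,0],[0.42,-0.03,0,0,0,0,0],[0.42,-0.03,0,0,0,0,0],[0.42,-0.03,0,0,0,0,0],[0.5,-0.03,0,0,0,0,0],[0.6,0,0,0,0,0,0],[0.6,0,0,0,0,0,0],[0.6,0,0,0,0,0,0]],
  ],
)

```text
t: 28.5
tcp_pos: [0.4933, -0.2034, 0.1439]
eef_rot: [[0.0, -0.138, 0.99], [0.0, 0.99, 0.138], [-1.0, 0.0, 0.0]]
wrist_force: [0.2, 0.8, -0.6]
finger_gap: 0.0549
```

```bash
python3 g.py .463 -.379 -.006 -11.8 w16
```

```text
t 28.5 p [ 0.4933 -0.2034  0.1439] phi 97.9 xtool [ 0.  0. -1.] F [ 0.2  0.8 -0.6] gap 0.0549
turn wx 109.7 shift(mm) now-frame [ 149.9 -169.7  -54.2] after-turn [149.9   6.2 178.1]
```

View pics/w16.png

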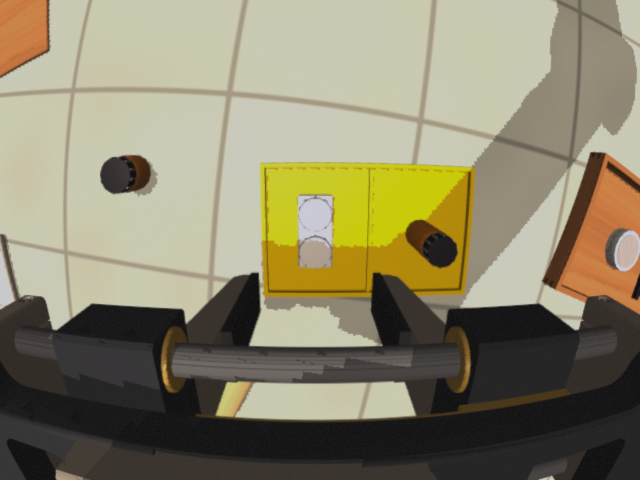

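>>> send_rows(
  commands=[
    [[0.7,0,-0.015,-0.005,0,0,0],[0.8,0,-0.03,-0.01,0,0,0],[0.8,0,-0.035,-0.011,0,0,0],[0.8,0,-0.035,-0.011,0,0,0],[0.8,0,-0.033,-0.011,0,0,0],[0.8,0,-0.0217,-0.0062,0,0,0],[0.8,0,0,0,6,0,0],[0.8,0,0,0,6.5,0,0],[0.8,0,0,0,6.5,0,0],[0.8,0,0,0,6.5,0,0]],
  ],
)

```text
t: 29.38
tcp_pos: [0.4622, -0.3788, 0.1418]
eef_rot: [[-0.003, 0.308, 0.951], [0.002, 0.951, -0.308], [-1.0, 0.001, -0.004]]
wrist_force: [0.9, 0.2, 0.0]
finger_gap: 0.0735
```

>>> send_rows(
  commands=[
    [[0.8,0,0,0,7,0,0],[0.8,0,0,0,7,0,0],[0.8,0,0,0,7,0,0],[0.8,0,0,0,7,0,0],[0.8,0,0,0,7,0,0],[0.8,0,0,0,7,0,0],[0.8,0,0,0,7,0,0],[0.8,0,0,0,7,0,0],[0.8,0,0,0,7,0,0],[0.8,0,0,0,7,0,0]],
  ],
)

```text
t: 30.22
tcp_pos: [0.4625, -0.3785, 0.142]
eef_rot: [[-0.003, 0.999, 0.036], [0.001, 0.036, -0.999], [-1.0, -0.003, -0.002]]
wrist_force: [0.2, -0.5, -0.8]
finger_gap: 0.0734
```

>>> send_rows(
  commands=[
    [[0.8,0,0,0,7,0,0],[0.8,0,0,0,7,0,0],[0.8,0,0,0,0,0,0],[0.8,0,0,0,0,0,0],[0.8,0,0,0,0,0,0],[0.8,0,0,0,0,0,0],[0.8,0,0,0,0,0,0],[0.8,0,0,0,0,0,0],[0.8,0,0,0,0,0,0],[0.8,0,0,0,0,0,0]],
  ],
)

```text
t: 31.05
tcp_pos: [0.4634, -0.3792, 0.1439]
eef_rot: [[0.0, 0.98, -0.201], [0.0, -0.201, -0.98], [-1.0, 0.0, -0.0]]
wrist_force: [0.0, 0.4, -0.3]
finger_gap: 0.0736
```

```bash
python3 g.py .463 -.379 -.002 -11.8 w17
```

```text
t 31.05 p [ 0.4634 -0.3792  0.1439] phi -11.6 xtool [ 0.  0. -1.] F [ 0.   0.4 -0.3] gap 0.0736
turn wx 0.2 shift(mm) now-frame [ 1.459e+02 -5.000e-01 -1.000e-01] after-turn [ 1.459e+02 -5.000e-01 -1.000e-01]
```

View pics/w17.png

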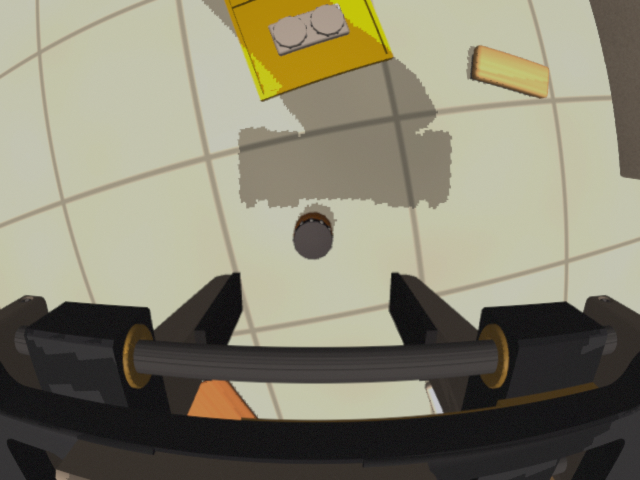

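>>> send_rows(
  commands=[
    [[0.8,0.01,0,0,0,0,0],[0.8,0.02,0,0,0,0,0],[0.8,0.025,0,0,0,0,0],[0.8,0.025,0,0,0,0,0],[0.8,0.022,0,0,0,0,0],[0.8,0.018,0,0,0,0,0],[0.8,0.013,0,0,0,0,0],[0.8,0.009,0,0,0,0,0],[0.8,0.005,0,0,0,0,0],[0.8,0,0,0,0,0,0]],
  ],
)

```text
t: 31.93
tcp_pos: [0.4631, -0.379, -0.004]
eef_rot: [[-0.001, 0.98, -0.201], [0.001, -0.201, -0.98], [-1.0, -0.001, -0.0]]
wrist_force: [0.1, -0.8, 1.4]
finger_gap: 0.0734
```

>>> send_rows(
  commands=[
    [[0.2,0,0,0,0,0,0],[0.2,0,0,0,0,0,0],[0.2,0,0,0,0,0,0],[0.2,0,0,0,0,0,0],[0.2,0,0,0,0,0,0],[0.2,0,0,0,0,0,0],[0.2,0,0,0,0,0,0],[0.2,0,0,0,0,0,0],[0.2,0,0,0,0,0,0],[0.2,0,0,0,0,0,0]],
  ],
)

```text
t: 32.77
tcp_pos: [0.4636, -0.3792, -0.0029]
eef_rot: [[0.0, 0.98, -0.201], [-0.0, -0.201, -0.98], [-1.0, 0.0, -0.0]]
wrist_force: [-1.0, 0.3, 4.5]
finger_gap: 0.0331
```

```bash
python3 g.py .4493 .0938 .002 -11.8 w18
```

```text
t 32.77 p [ 0.4636 -0.3792 -0.0029] phi -11.6 xtool [ 0. -0. -1.] F [-1.   0.3  4.5] gap 0.0331
turn wx 0.2 shift(mm) now-frame [  -4.9 -109.  -460.5] after-turn [  -4.9 -110.7 -460.1]
```

View pics/w18.png

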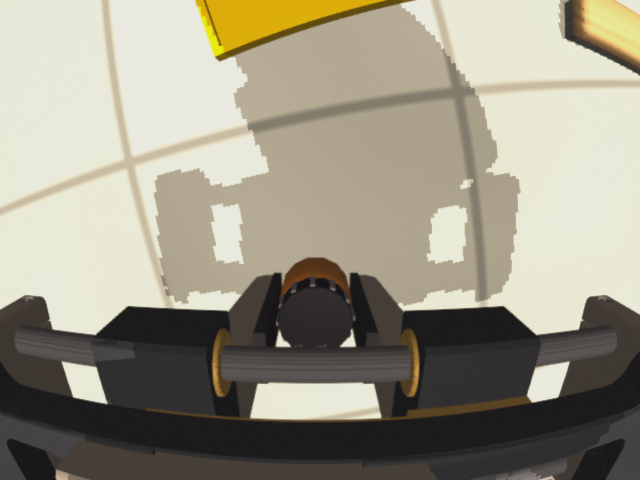

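>>> send_rows(
  commands=[
    [[0.2,-0.008,0,0,0,0,0],[0.2,-0.016,0,0,0,0,0],[0.2,-0.024,0,0,0,0,0],[0.2,-0.03,0,0,0,0,0],[0.2,-0.03,0,0,0,0,0],[0.2,-0.022,0,0,0,0,0],[0.2,0,-0.003,-0.012,0,0,0],[0.2,0,-0.006,-0.024,0,0,0],[0.2,0,-0.008,-0.034,0,0,0],[0.2,0,-0.008,-0.034,0,0,0]],
  ],
)

```text
t: 33.65
tcp_pos: [0.4588, -0.2709, 0.1261]
eef_rot: [[-0.001, 0.979, -0.203], [0.0, -0.203, -0.979], [-1.0, -0.001, -0.0]]
wrist_force: [0.7, 0.0, -1.1]
finger_gap: 0.0329
```

>>> send_rows(
  commands=[
    [[0.2,0,-0.008,-0.034,0,0,0],[0.2,0,-0.008,-0.034,0,0,0],[0.2,0,-0.008,-0.034,0,0,0],[0.2,0,-0.008,-0.034,0,0,0],[0.2,0,-0.008,-0.034,0,0,0],[0.2,0,-0.008,-0.034,0,0,0],[0.2,0,-0.008,-0.034,0,0,0],[0.2,0,-0.008,-0.034,0,0,0],[0.2,0,-0.007,-0.03,0,0,0],[0.2,0,-0.005,-0.02,0,0,0]],
  ],
)

```text
t: 34.48
tcp_pos: [0.4486, 0.062, 0.1262]
eef_rot: [[-0.001, 0.98, -0.197], [0.001, -0.197, -0.98], [-1.0, -0.001, -0.0]]
wrist_force: [0.3, -0.5, 1.0]
finger_gap: 0.0329
```

>>> send_rows(
  commands=[
    [[0.2,0,0,0,0,0,0],[0.2,0,0,0,0,0,0],[0.2,0,0,0,0,0,0],[0.2,0,0,0,0,0,0],[0.2,0,0,0,0,0,0],[0.2,0,0,0,0,0,0],[0.2,0,0,0,0,0,0],[0.2,0,0,0,0,0,0],[0.2,0,0,0,0,0,0],[0.2,0,0,0,0,0,0]],
  ],
)

```text
t: 35.32
tcp_pos: [0.4501, 0.0583, 0.1268]
eef_rot: [[0.0, 0.98, -0.201], [0.0, -0.201, -0.98], [-1.0, 0.0, -0.0]]
wrist_force: [0.2, -0.1, -0.7]
finger_gap: 0.033
```

```bash
python3 g.py .4493 .0938 .002 -11.8 w19
```

```text
t 35.32 p [0.4501 0.0583 0.1268] phi -11.6 xtool [ 0.  0. -1.] F [ 0.2 -0.1 -0.7] gap 0.033
turn wx 0.2 shift(mm) now-frame [124.8  -7.9 -34.6] after-turn [124.8  -8.  -34.6]
```

View pics/w19.png

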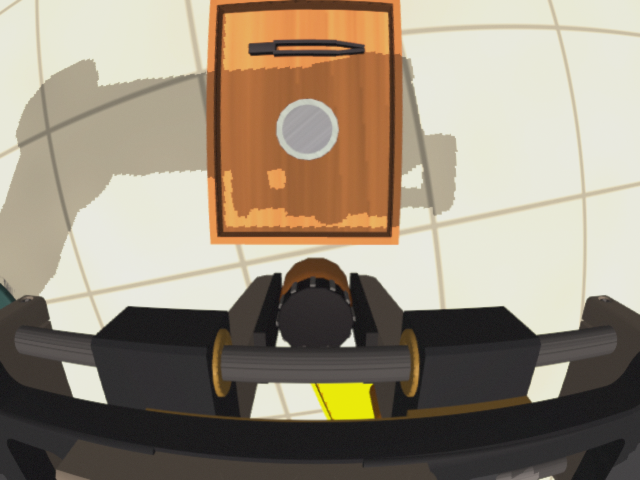

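Run:
```python
from h import *
d=load("pics/w19.npz")
B=np.array([.462,.1545]);a=np.radians(-11.8);ex=np.array([np.cos(a),np.sin(a)]);ey=np.array([-ex[1],ex[0]])
for n,u,v,z in(("tin",307,129,.023),("cornerSW",210,243,.026),("cornerSE",398,243,.026),("tw",305,48,.015)):
    p=fish(d,u,v,z);print(n,np.round(p,4),"box",np.round([(p[:2]-B)@ex,(p[:2]-B)@ey],4))
```

```text
tin [0.4616 0.1422 0.023 ] box [ 0.0021 -0.0121]
cornerSW [0.3674 0.0718 0.026 ] box [-0.0757 -0.1003]
cornerSE [0.5143 0.0417 0.026 ] box [ 0.0742 -0.0998]
tw [0.4733 0.2079 0.015 ] box [0.0001 0.0546]
```

>>> send_rows(
  commands=[
    [[0.2,0,-0.002,-0.01,0,0,0],[0.2,0,-0.003,-0.013,0,0,0],[0.2,0,-0.003,-0.0096,0,0,0],[0.2,0.012,0,0,0,0,0],[0.2,0.02,0,0,0,0,0],[0.2,0.02,0,0,0,0,0],[0.2,0.015,0,0,0,0,0],[0.2,0.01,0,0,0,0,0],[0.2,0,0,0,0,0,0],[0.2,0,0,0,0,0,0]],
  ],
)

```text
t: 36.2
tcp_pos: [0.4487, 0.0922, 0.0497]
eef_rot: [[-0.001, 0.98, -0.201], [-0.0, -0.201, -0.98], [-1.0, -0.001, 0.0]]
wrist_force: [0.4, -0.2, -0.6]
finger_gap: 0.0328
```

```bash
python3 g.py .4489 .0918 .0025 -11.8 w20
```

```text
t 36.2 p [0.4487 0.0922 0.0497] phi -11.6 xtool [-0.001 -0.    -1.   ] F [ 0.4 -0.2 -0.6] gap 0.0328
turn wx 0.2 shift(mm) now-frame [47.2  0.3  0.3] after-turn [47.2  0.3  0.3]
```

View pics/w20.png

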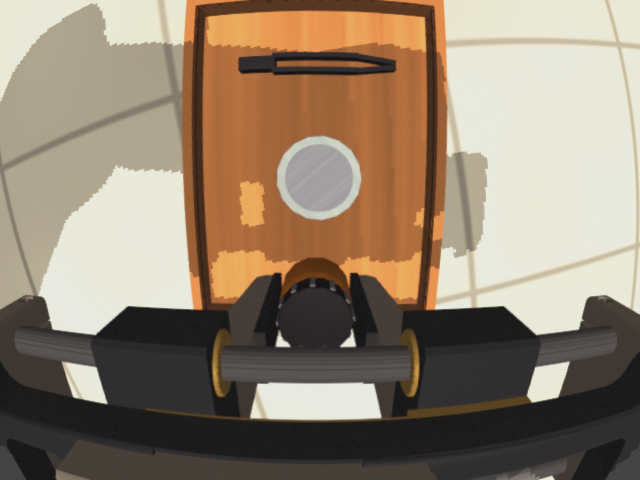

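>>> send_rows(
  commands=[
    [[0.2,0.008,0,0,0,0,0],[0.2,0.01,0,0,0,0,0],[0.2,0.009,0,0,0,0,0],[0.2,0.007,0,0,0,0,0],[0.2,0.005,0,0,0,0,0],[0.2,0.004,0,0,0,0,0],[0.2,0.003,0,0,0,0,0],[0.2,0.0013,0,0,0,0,0],[0.2,0,0,0,0,0,0],[0.2,0,0,0,0,0,0]],
  ],
)

```text
t: 37.08
tcp_pos: [0.449, 0.092, 0.0026]
eef_rot: [[0.0, 0.98, -0.201], [0.0, -0.201, -0.98], [-1.0, 0.0, -0.0]]
wrist_force: [-0.7, 0.3, -0.5]
finger_gap: 0.033
```

```bash
python3 g.py .4489 .0918 .0021 -11.8
```

```text
t 37.08 p [0.449  0.092  0.0026] phi -11.6 xtool [ 0.  0. -1.] F [-0.7  0.3 -0.5] gap 0.033
turn wx 0.2 shift(mm) now-frame [ 0.5 -0.   0.2] after-turn [ 0.5 -0.   0.2]
```

>>> send_rows(
  commands=[
    [[0.2,0.0007,0,0,0,0,0],[0.2,0,0,0,0,0,0],[0.2,0,0,0,0,0,0],[0.55,0,0,0,0,0,0],[0.55,0,0,0,0,0,0],[0.55,0,0,0,0,0,0],[0.55,0,0,0,0,0,0],[0.55,-0.01,0,0,0,0,0],[0.55,-0.02,0,0,0,0,0],[0.55,-0.03,0,0,0,0,0]],
  ],
)

```text
t: 37.92
tcp_pos: [0.447, 0.0913, 0.0614]
eef_rot: [[-0.004, 0.98, -0.201], [-0.002, -0.201, -0.98], [-1.0, -0.004, 0.003]]
wrist_force: [-0.1, 0.2, 0.6]
finger_gap: 0.0509
```

>>> send_rows(
  commands=[
    [[0.55,-0.03,0,0,0,0,0],[0.55,-0.035,0,0,0,0,0],[0.55,-0.035,0,0,0,0,0],[0.55,-0.03,0,0,0,0,0],[0.55,-0.02,0,0,0,0,0],[0.55,0,0,0,0,0,0],[0.55,0,0,0,0,0,0],[0.55,0,0,0,0,0,0],[0.55,0,0,0,0,0,0],[0.55,0,0,0,0,0,0]],
  ],
)

```text
t: 38.75
tcp_pos: [0.4479, 0.0916, 0.2106]
eef_rot: [[-0.002, 0.98, -0.201], [-0.001, -0.201, -0.98], [-1.0, -0.002, 0.002]]
wrist_force: [0.1, 0.3, -0.3]
finger_gap: 0.0506
```

```bash
python3 g.py .4489 .0918 .0021 -11.8 w21
python3 - <<'E'
from plant import cams
import cv2
from h import *
B=np.array([.462,.1545]);T=np.array([.4875,-.157])
def fr(p,o,deg):
    a=np.radians(deg);ex=np.array([np.cos(a),np.sin(a)]);ey=np.array([-ex[1],ex[0]]);q=np.asarray(p)-o;return np.round([q@ex,q@ey],3)
d=cams.read_camera("scene");cv2.imwrite("pics/s21.png",d["image"][...,::-1])
P=cloud(d)
for zt in(.012,):
    m=((P[...,2]>zt)&(P[...,0]>.36)&(P[...,0]<.75)&(abs(P[...,1])<.45)&(P[...,2]<.09)).astype(np.uint8)
    n,l,st,ce=cv2.connectedComponentsWithStats(m)
    for i in range(1,n):
        if st[i,4]>30:
            pts=P[l==i];top=np.percentile(pts[:,2],95);q=pts[pts[:,2]>top-.006]
            r=cv2.minAreaRect((q[:,:2]*1000).astype(np.float32));c=np.array(r[0])/1000
            print(np.round(ce[i]),st[i,4],round(top,3),np.round(r[0],1),np.round(r[1],1),round(r[2],1),"box",fr(c,B,-11.8),"tray",fr(c,T,7.9))
E
```

```text
t 38.75 p [0.4479 0.0916 0.2106] phi -11.6 xtool [-0.002 -0.001 -1.   ] F [ 0.1  0.3 -0.3] gap 0.0506
turn wx 0.2 shift(mm) now-frame [208.5   0.9  -0.4] after-turn [208.5   0.9  -0.4]
[393. 225.] 1608 0.028 [462.  155.9] [200.2 156.7] 78.1 box [-0.     0.001] tray [0.018 0.313]
[499. 216.] 622 0.046 [461.2 380.5] [51.3 51.9] 80.2 box [-0.047  0.221] tray [0.048 0.536]
[362. 216.] 297 0.047 [451.2  92.2] [30.2 31.7] 31.9 box [ 0.002 -0.063] tray [-0.002  0.252]
[265. 225.] 340 0.072 [ 484.4 -109.5] [22.2 26. ] 87.4 box [ 0.076 -0.254] tray [0.003 0.048]
[419. 224.] 93 0.018 [468.2 213.3] [12.2 80.3] 77.3 box [-0.006  0.059] tray [0.032 0.369]
[387. 223.] 349 0.025 [464.  143.9] [47.3 47.7] 38.4 box [ 0.004 -0.01 ] tray [0.018 0.301]
[220. 239.] 295 0.021 [ 496.7 -202.7] [65.2 28. ] 8.2 box [ 0.107 -0.343] tray [ 0.003 -0.047]
[174. 306.] 705 0.029 [ 668.3 -266.1] [32.3 77.8] 71.2 box [ 0.288 -0.37 ] tray [ 0.164 -0.133]
[512. 310.] 153 0.015 [692.6 346.1] [31.3 31.6] 67.6 box [0.187 0.235] tray [0.272 0.47 ]
```

View pics/s21.png

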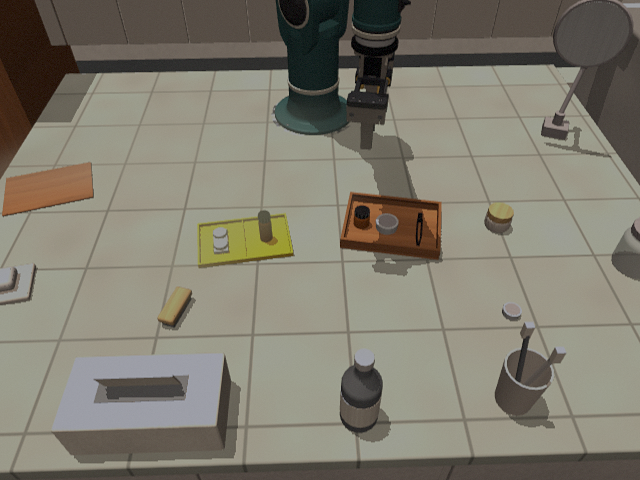

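View pics/w21.png

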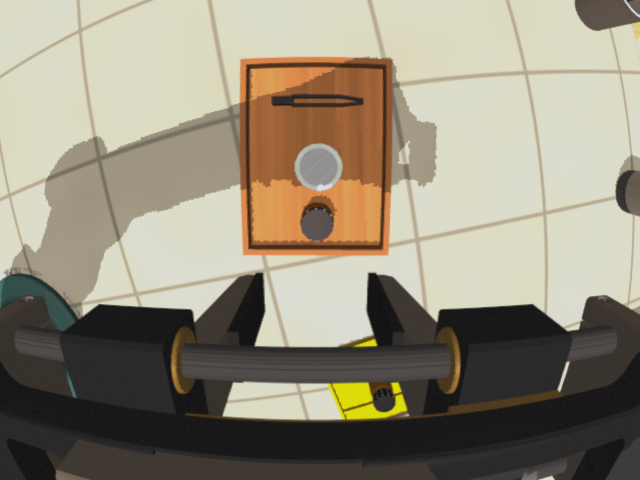

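```bash
python3 -c "
from plant import ctrl;print(ctrl.job_done())"
```

```text
the job is handed in; nothing more can be done
None
```

Both kits are packed and the job was handed in at about t = 38.8 s of the 125 s allowed; no verdict was reported.

| Kit | Item | Position in the container's frame (x, y, m) | Top height in the last picture (expected) |
|---|---|---|---|
| Lens, yellow tray | Tall vial, standing | (0.003, 0.048) | 72 mm (71) |
| Lens, yellow tray | Lens case, flat | (0.003, -0.047) | 21 mm (19) |
| Grooming, wooden box | Short vial, standing | (0.002, -0.063) | 47 mm (45) |
| Grooming, wooden box | Larger balm tin, flat | (0.004, -0.010) | 25 mm (23) |
| Grooming, wooden box | Tweezers, flat | (-0.006, 0.059) | 18 mm (15) |

- **Last checks:** all five items lie inside their limits, with nothing stacked. The tops read 1 to 3 mm high, in line with the camera's bias on other objects. The cream jar and nail brush read within about 1 mm of their start. I did not measure tilt; the vials look upright in the pictures. The gripper was clear of everything at hand-in.
- **Fingertip height disagreed with the text:** the tips stand about 14 mm above the reported TCP height, not 14 mm below it. The first tin grasp therefore closed over the lid without moving it. I measured the tips with the wrist camera's depth and used that height for every later grasp.
- **Camera offset:** the top camera sat about 3 to 5 mm off the other two, so I shifted its positions to match.
- **Small slips:** the tall vial was gripped about 6 mm off the aimed point. One carry of the short vial stopped 35 mm short, probably because of the joint speed cap. Both were put right before placing.

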